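Slide the cover plate out to its stripe

TASK

Push the thin green cover plate across the low storeroom shelf towards the robot until it overhangs the shelf's front edge as far as its orange stripe: the stripe should lie right on the edge, straight along it, so the next person can get their fingers under the plate. Only slide it with the fingertips, flat on the shelf: never lift it, tip it or let it fall, and leave the jar, carton, wood offcut and tin where they stand.

Things in the scene. Friction and masses are not known exactly. Their poses are not given: they have to be found in the camera images.
- shelf: low fixed shelf standing on the bench: a pale wooden board with blue steel edging on grey legs, 300 mm deep (x), 560 mm wide (y), flat top 80 mm above the bench with no rim. Origin on the bench under its centre; its -x axis points out of the front edge, roughly at the robot; y runs along that edge.
- shelf_edge (a point): middle of the shelf's front (robot-side) top edge, at the height of its top surface; axes as the shelf's. The straight edge runs along y through this point.
- plate: loose flat green cover plate, 140 mm long (x), 110 mm wide (y), 6 mm thick, about 0.2 kg, sliding with ordinary friction on the shelf. Origin at the centre of its underside. Its -x end is the front end, the one that is to stick out; small black dots mark the four corners.
- plate_stripe (a point): middle of the orange stripe on the plate's upper face: the stripe is 10 mm wide, runs right across the plate along its y, and its centreline is 45 mm from the plate's front (-x) end. Axes as the plate's.
- jar: loose glass jar standing on the shelf, diameter 64 mm, 95 mm tall; origin at the centre of its underside.
- carton: loose small brown carton with a paper band, 70 x 60 x 50 mm tall, on the shelf; origin at the centre of its underside.
- offcut: loose dark wood offcut, 85 x 50 x 35 mm tall, on the shelf; origin at the centre of its underside.
- tin: loose tin with a yellow label, diameter 60 mm, 75 mm tall, on the shelf; origin at the centre of its underside.

How it is judged:
By the outcome, as a careful person would: the job done as asked, in the order asked, and still so for the second after the job is handed in, with the robot touching nothing.
It also fails if it takes over 38 s, if anything falls off the work surface, if the arm or the gripper's body presses on something with over 40 N, if the wrist force passes 120 N, or if a joint passes its speed limit or range.

ROBOT

A 7-joint arm with a two-finger parallel gripper is mounted at the origin on the work surface. World frame = base frame: x ahead of the robot, y to its left, z up, the work surface at z = 0. Lengths are in m, angles in rad, forces in N, time in s.
With the tool pointing down it reaches from about 0.425 to 0.95 m from the base axis. Payload 4.7 kg.
Tool frame: the origin (TCP) lies on the centre line of the jaws, within the pads' length; the fingertips stand 17 mm ahead of it and the grasp point (between the pads) lies 2 mm behind it (manip.tcp_to_tips is the distance from the TCP to the fingertips, in m); z points along the fingers, y is the direction in which the jaws open and shut (so a half turn about z gives the same grasp; the last joint's range is limited). The gripper opens to 85 mm and grips with 20 to 120 N. Pads are 22 mm wide; open, the fingers measure 114 mm over their backs; the gripper's body (76 mm by 85 mm) begins 54 mm behind the grasp point. The pads swing forward as they close: fully open they stand 13 mm farther back than shut.
Start: joints at [-0.029, 0.469, -0.049, 1.532, 0.024, 1.141, -0.082], TCP at [0.675, 0, 0.217] pointing down, gripper open.
Joint ranges: [-2.59, 2.59], [-0.33, 1.99], [-1.39, 1.29], [0.1, 2.45], [-1.04, 4.18], [0.21, 1.99], [-2.66, 2.66]. Speed limits (rad/s): [2.57, 2.57, 3.14, 3.14, 3.14, 3.14, 3.14].

INTERFACE

Orientations are given as a unit quaternion [w, x, y, z].
In Python, from cell import manip gives the robot as it stands.
- The arm moves only by the tool carry_out, never from a script. Its argument "rows" is a list of rows, each a list of 6 numbers: the shift along the tool's x, y, z in units of 250 mm (1.0 is 250 mm), then the turn, a rotation vector about the tool's x, y, z in units of 120 degrees (1.0 is 120 degrees). A call has 1 to 20 rows; each row shifts and turns the pose as measured when the row begins, along the tool's axes as they then stand; what a row does not reach is not made up. A row lasts 1/10 s, in which the tool goes at most 50 mm and 8.59 degrees, less where a joint would pass 70% of its speed; a pose out of reach is approached as far as the arm can. A call with a number of a shift or a turn outside -1 to 1 is refused whole. A call with a gripper value outside its range is refused whole. "gripper" is the finger opening in mm, from 0 to 85.4, set as the call begins (left out, the last holds). The fingers move at their own pace and stop on an object; the grip force is fixed at half the most. Time passes only in rows, so rows that do not move let the fingers close. It gives the time, the measured TCP pose, the force and the opening at its end, in the units of the state.
- manip.get_state(): the state, without advancing time (a new reading comes with each control period).
- manip.get_image(name): name is "scene" or "side" or "wrist"; returns the picture (400x640x3 uint8, blue, green, red); there is no depth.
- manip.get_calibration(name): a dict with "fx", "fy", "cx", "cy" (pixels), "rvec" (rotation vector, rad) and "tvec" (3), from world to camera coordinates, as OpenCV has them. Camera axes: x right, y down, z forward; pixel columns grow to the right and rows downward; lengths in m; the calibration is good to about 2 mm. The wrist camera is an equidistant fisheye: a pixel r from the principal point sees the ray r / f radians off the axis. A picture is of the moment at which its call begins: read the wrist's pose just before it. get_calibration takes no time and is no camera call; for the wrist camera it gives the pose at the moment of the call.
- manip.sign_off(): hands the job in, once; it reports no verdict.
The state is a dict: "t": time; "joint_positions": joint angles; "qvel": joint speeds; "joint_torque": joint torques, N m; "position": TCP position; "tool_rot": TCP orientation; "force": force on the tool from outside, world axes, zero at the start; "moment": the same for the moment, N m; "width": finger opening in m.
Only numpy, scipy, OpenCV 4.12 (cv2) and the standard library are available. Lean on these libraries where they do the work, as an engineer would, in place of code of your own. Each camera call takes 0.05 s, during which the arm holds its last target.

## Working session

There is one attempt and no reset: what is moved stays moved. The work goes in short steps, Python scripts to look and compute and a tool call to move; the robot and the scene stay as the last step left them, time stands still between calls to the robot, and variables do not carry over. Pictures are saved under pics/ and viewed, and the job is handed in when it is done.

Besides the shell and the picture viewer there is one more tool, called after "Request:" as name(argument=value, ...) on one line, values as JSON. carry_out: Moves the arm, as the interface text tells. Shifts and turns lie within -1 to 1; 1 stands for 250 mm of shift or 120 degrees of turn. Its arguments: {"type":"object","properties":{"rows":{"type":"array","items":{"type":"array","items":{"type":"number"}}},"gripper":{"type":"number"}},"required":["rows"]}

```bash
ls; mkdir -p pics
python3 - <<'E'
from cell import manip
import cv2,numpy as np
for n in ["scene","side","wrist"]:
    c=manip.get_calibration(n); im=manip.get_image(n); cv2.imwrite(f"pics/{n}0.png",im)
    print(n,c)
s=manip.get_state();print(s["t"],s["position"],s["tool_rot"],s["width"],s["force"])
E
```

```text
pics
scene {'fx': 468.23525252742206, 'fy': 468.23525252742206, 'cx': 320.1530604778576, 'cy': 200.19737158258496, 'rvec': array([ 1.48597561,  2.14454582, -0.82279358]), 'tvec': array([ 0.20843854, -0.38438217,  1.4708724 ])}
side {'fx': 484.97871256146004, 'fy': 484.97871256146004, 'cx': 316.22781538351444, 'cy': 195.2310072892505, 'rvec': array([ 0.38313796, -2.81714969,  1.05896085]), 'tvec': array([0.6238965 , 0.15650145, 1.00245992])}
wrist {'fx': 309.70691628693146, 'fy': 309.70691628693146, 'cx': 320.4311815991323, 'cy': 195.34414754334713, 'rvec': array([-2.84715682e+00, -1.29498126e-04,  3.84354287e-03]), 'tvec': array([-0.67366153, -0.03770174,  0.38163824])}
0.15 [6.74537454e-01 3.53950203e-05 2.16570051e-01] [-5.22581759e-04  7.07082505e-01  7.07130639e-01 -5.62572147e-04] 0.08506758025276187 [ 0.33517984 -0.51998198  0.76800091]
```

View pics/scene0.png

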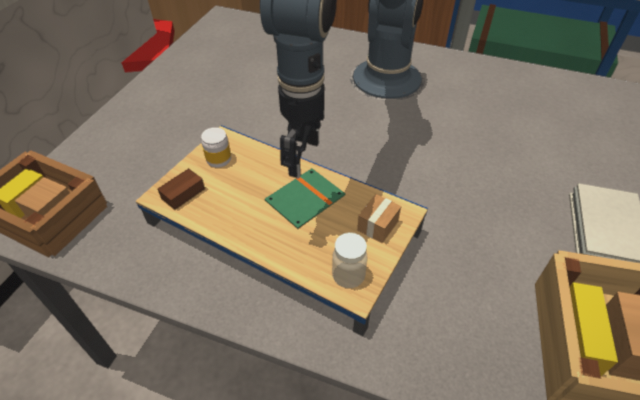

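View pics/side0.png

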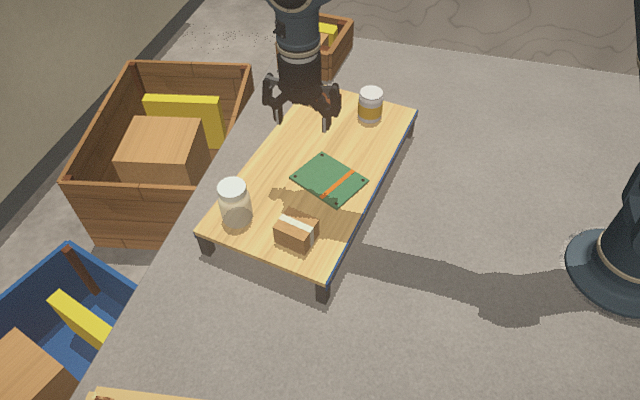

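View pics/wrist0.png

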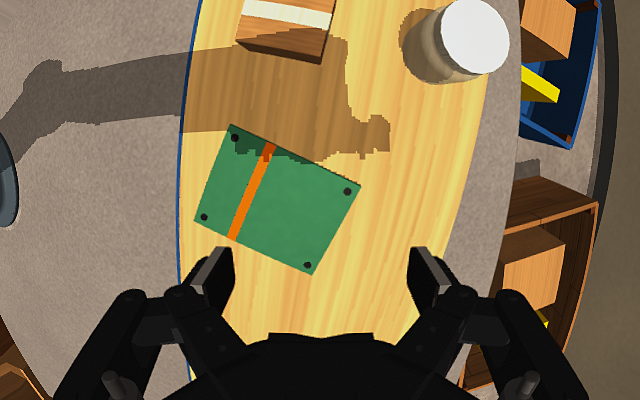

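```bash
cat > h.py <<'E'
import cv2,numpy as np
from cell import manip
def ray(c,uv,fish):
    R=cv2.Rodrigues(np.array(c["rvec"]))[0];t=np.array(c["tvec"])
    x=(uv[0]-c["cx"])/c["fx"];y=(uv[1]-c["cy"])/c["fy"]
    if fish:
        r=np.hypot(x,y);d=np.array([np.sin(r)*x/max(r,1e-9),np.sin(r)*y/max(r,1e-9),np.cos(r)])
    else: d=np.array([x,y,1.])
    return -R.T@t,R.T@d
def px(c,uv,z,fish=False):
    o,d=ray(c,uv,fish);return (o+d*(z-o[2])/d[2])[:2]
def proj(c,P,fish=False):
    R=cv2.Rodrigues(np.array(c["rvec"]))[0];p=R@np.array(P)+np.array(c["tvec"])
    if fish:
        rr=np.hypot(p[0],p[1]);th=np.arctan2(rr,p[2]);q=p[:2]/rr*th
    else:q=p[:2]/p[2]
    return np.array([c["cx"]+c["fx"]*q[0],c["cy"]+c["fy"]*q[1]])
def rect(L):pass
E
python3 - <<'E'
from h import *
c={n:manip.get_calibration(n) for n in["scene","side","wrist"]}
for uv in [(231,124),(360,186),(312,274),(194,220)]: print("w",px(c["wrist"],uv,.086,True).round(4))
for uv in [(270,146),(232,238)]: print("stripe",px(c["wrist"],uv,.086,True).round(4))
for uv in [(205,0),(186,70),(179,140),(177,220),(181,310)]: print("edge",px(c["wrist"],uv,.08,True).round(4))
w=cv2.imread("pics/wrist0.png");cv2.imwrite("pics/w_c.png",cv2.resize(w[100:300,165:385],None,fx=3,fy=3,interpolation=cv2.INTER_CUBIC)[:600,:])
w=cv2.imread("pics/side0.png");cv2.imwrite("pics/s_c.png",cv2.resize(w[70:310,180:440],None,fx=2.5,fy=2.5,interpolation=cv2.INTER_CUBIC))
w=cv2.imread("pics/scene0.png");cv2.imwrite("pics/c_c.png",cv2.resize(w[120:335,130:440],None,fx=2.5,fy=2.5,interpolation=cv2.INTER_CUBIC))
E
```

```text
w [0.589  0.0579]
w [ 0.7124 -0.0035]
w [ 0.6649 -0.1018]
w [ 0.5397 -0.0404]
stripe [0.6264 0.0357]
stripe [ 0.5808 -0.06  ]
edge [0.5599 0.187 ]
edge [0.5406 0.1151]
edge [0.5294 0.0443]
edge [ 0.5156 -0.0433]
edge [ 0.4942 -0.1694]
```

View pics/w_c.png

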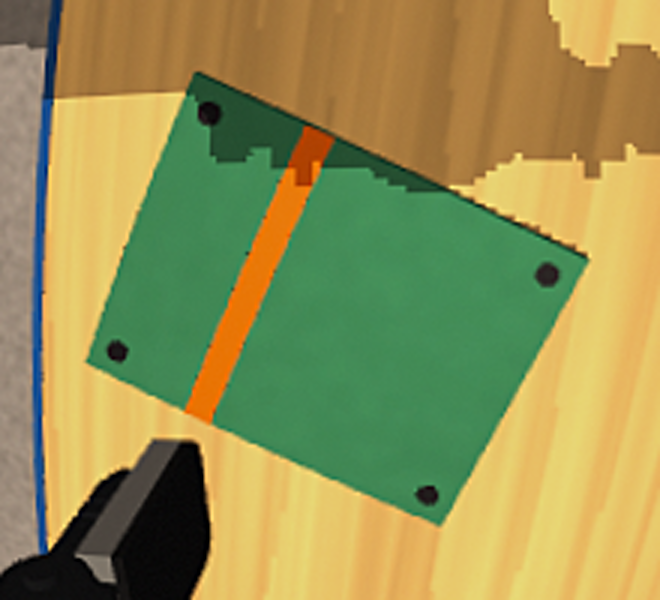

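View pics/s_c.png

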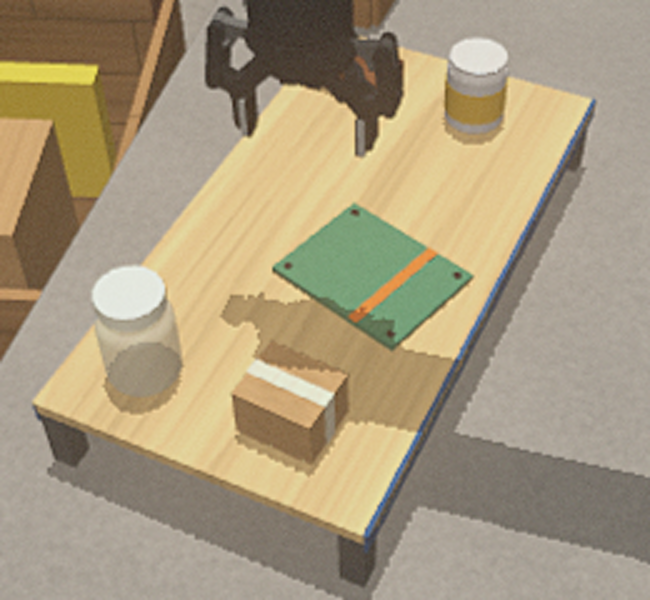

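View pics/c_c.png

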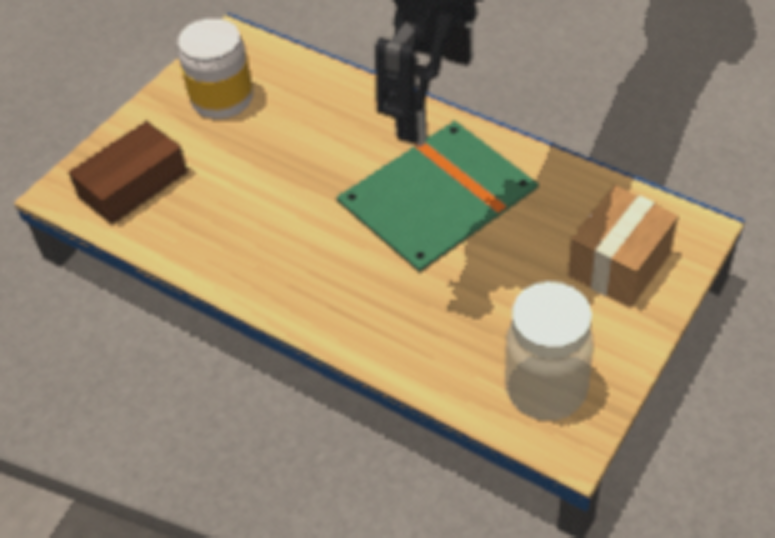

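```bash
cat >> h.py <<'E'
from scipy.optimize import least_squares
def T(p,l): 
    c,s=np.cos(p[2]),np.sin(p[2]);return np.array([p[0]+c*l[0]-s*l[1],p[1]+s*l[0]+c*l[1]])
def fit(obs,z,p0):
    # obs: (camcal,fish,uv,local xy)
    f=lambda p:np.concatenate([px(c,uv,z,fi)-T(p,l) for c,fi,uv,l in obs])*1000
    r=least_squares(f,p0);return r.x,r.fun.reshape(-1,2).round(1)
E
python3 - <<'E'
from h import *
c={n:manip.get_calibration(n) for n in["scene","side","wrist"]}
S,D,W=c["scene"],c["side"],c["wrist"]
sc=lambda u,v:(u/2.5+130-.3,v/2.5+120-.3); sd=lambda u,v:(u/2.5+180-.3,v/2.5+70-.3); wr=lambda u,v:(u/3+165-.33,v/3+100-.33)
sh=[(S,0,sc(228,14),(-.15,-.28)),(S,0,sc(743,221),(-.15,.28)),(S,0,sc(589,492),(.15,.28)),(S,0,sc(18,205),(.15,-.28)),
(D,0,sd(367,541),(-.15,.28)),(D,0,sd(595,98),(-.15,-.28)),(D,0,sd(37,408),(.15,.28))]
p,r=fit(sh,.08,[.68,0,-.1]);print("shelf",p.round(4),r.tolist())
for uv in [(205,0),(186,70),(179,140),(177,220),(181,310)]:
    q=px(W,uv,.08,True);d=q-p[:2];print("edge shelf x",(np.cos(p[2])*d[0]+np.sin(p[2])*d[1]).round(4))
A,B,C,E=(-.07,.055),(.07,.055),(.07,-.055),(-.07,-.055)
w=[(W,1,wr(195,72),A),(W,1,wr(588,258),B),(W,1,wr(441,525),C),(W,1,wr(87,361),E)]
s=[(S,0,sc(539,183),A),(S,0,sc(419,270),B),(S,0,sc(337,197),C),(S,0,sc(457,121),E)]
d=[(D,0,sd(392,346),A),(D,0,sd(273,267),B),(D,0,sd(353,204),C),(D,0,sd(473,275),E)]
for n,o in(("w",w),("s",s),("d",d),("all",w+s+d)):
    q,rr=fit(o,.086,[.63,-.02,-.4]);print(n,q.round(4),np.abs(rr).max())
# objects
for n,cam,uv,z in [("carton base corners side",D,sd(233,425),.08),("",D,sd(310,462),.08),("",D,sd(345,405),.08),
 ("jar base front",D,sd(140,385),.08),("jar scene",S,sc(550,392),.08),("tin sc",S,sc(220,98),.08),("tin sd",D,sd(474,118),.08),
 ("off",S,sc(112,220),.08),("off",S,sc(186,172),.08),("off",S,sc(75,190),.08)]:print(n,px(cam,uv,z).round(3))
E
```

```text
shelf [ 0.6624 -0.0631 -0.159 ] [[1.1, 0.8], [5.0, -2.4], [-0.3, -3.9], [-0.3, 3.0], [1.2, 2.9], [-0.8, -2.5], [-6.0, 2.2]]
edge shelf x -0.1409
edge shelf x -0.1485
edge shelf x -0.1484
edge shelf x -0.1481
edge shelf x -0.1493
w [ 0.6261 -0.022  -0.4569] 0.4
s [ 0.6271 -0.0209 -0.463 ] 1.5
d [ 0.6248 -0.0203 -0.4531] 2.0
all [ 0.626  -0.0211 -0.4577] 3.0
carton base corners side [0.69  0.166]
 [0.621 0.184]
 [0.609 0.123]
jar base front [0.777 0.148]
jar scene [0.785 0.133]
tin sc [ 0.584 -0.262]
tin sd [ 0.581 -0.256]
off [ 0.752 -0.274]
off [ 0.68  -0.243]
off [ 0.733 -0.324]
```

Request:
carry_out(rows=[[-0.0875,0.056,0,0,0,0],[-0.0875,0.056,0,0,0,0],[-0.0875,0.056,0,0,0,0],[0,0,0,0,0,-0.067],[0,0,0,0,0,-0.067],[0,0,0,0,0,-0.067],[0,0,0,0,0,-0.067],[0,0,0,0,0,-0.067],[0,0,0,0,0,-0.067],[0,0,0,0,0,-0.067],[0,0,0,0,0,-0.067],[0,0,0,0,0,0]], gripper=60)

```text
t: 1.35
position: [0.7149, -0.0682, 0.2093]
tool_rot: [-0.007, 0.2, 0.98, -0.001]
force: [-0.6, -0.5, 0.0]
width: 0.0598
```

```bash
cat > st.py <<'E'
from h import *
import sys
s=manip.get_state();q=s["tool_rot"]
from scipy.spatial.transform import Rotation as Ro
R=Ro.from_quat([q[1],q[2],q[3],q[0]]).as_matrix()
print(s["t"],np.round(s["position"],4),"R",R.round(3).tolist(),"yaw of tool x",np.degrees(np.arctan2(R[1,0],R[0,0])).round(2),"w",s["width"],"f",np.round(s["force"],2),"q",np.round(s["joint_positions"],2))
for n in sys.argv[2:]:
    c=manip.get_calibration(n);cv2.imwrite(f"pics/{n}_{sys.argv[1]}.png",manip.get_image(n))
E
python3 st.py 1 side wrist; python3 -c "
from cell import manip;print(manip.tcp_to_tips)"
```

```text
1.35 [ 0.7149 -0.0682  0.2093] R [[-0.92, 0.391, -0.014], [0.391, 0.92, 0.0], [0.013, -0.005, -1.0]] yaw of tool x 156.97 w 0.059763115079759004 f [-0.59 -0.45  0.04] q [ 0.22  0.57 -0.29  1.4   0.17  1.21  1.08]
0.017
```

View images.

View pics/side_1.png

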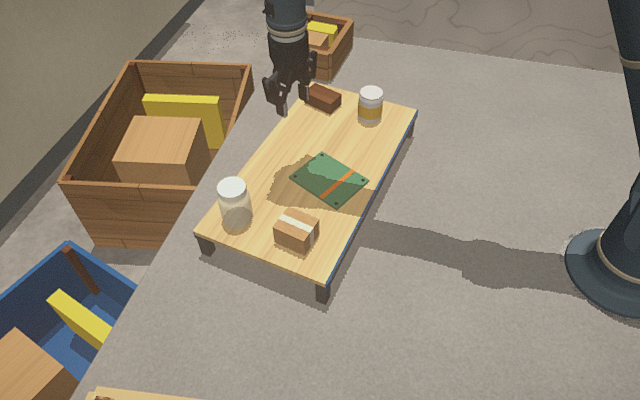

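View pics/wrist_1.png

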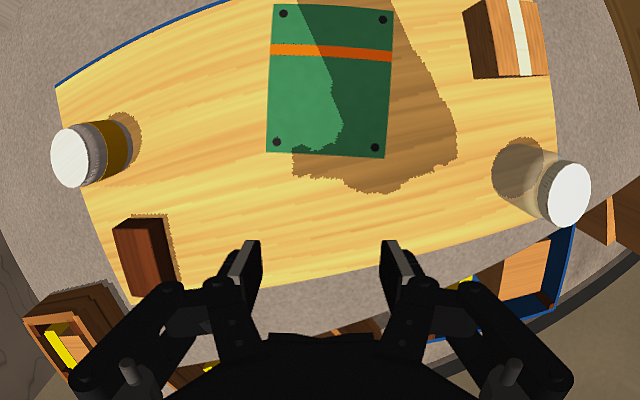

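Request:
carry_out(rows=[[0,0.012,0,-0.0026,-0.0062,0.027],[0,0,0.1,0,0,0],[0,0,0.1,0,0,0],[0,0,0.1,0,0,0],[0,0,0,0,0,0]])

```text
t: 1.95
position: [0.7171, -0.0655, 0.1334]
tool_rot: [0.002, 0.236, 0.972, -0.001]
force: [-0.8, -0.3, -0.0]
width: 0.0599
```

```bash
python3 st.py 2
```

```text
1.95 [ 0.7171 -0.0655  0.1334] R [[-0.888, 0.459, 0.004], [0.459, 0.888, -0.002], [-0.004, -0.0, -1.0]] yaw of tool x 152.66 w 0.05986246505364183 f [-0.78 -0.25 -0.01] q [ 0.2   0.62 -0.26  1.49  0.18  1.05  0.99]
```

Request:
carry_out(rows=[[0,0,0.04,0,0.002,-0.009],[0,0,0.04,0,0,0],[0,0,0,0,0,0]])

```text
t: 2.25
position: [0.7187, -0.0654, 0.1145]
tool_rot: [0.002, 0.228, 0.974, 0.0]
force: [0.8, 0.0, -0.4]
width: 0.0597
```

```bash
python3 st.py 3 side scene
python3 - <<'E'
import cv2
w=cv2.imread("pics/side_3.png");cv2.imwrite("pics/s3c.png",cv2.resize(w[80:240,250:410],None,fx=3.5,fy=3.5,interpolation=cv2.INTER_CUBIC))
E
```

```text
2.25 [ 0.7187 -0.0654  0.1145] R [[-0.896, 0.443, 0.003], [0.443, 0.896, -0.001], [-0.003, 0.001, -1.0]] yaw of tool x 153.68 w 0.05972609985347236 f [ 0.81  0.   -0.39] q [ 0.2   0.65 -0.26  1.5   0.19  1.02  1.  ]
```

View pics/s3c.png

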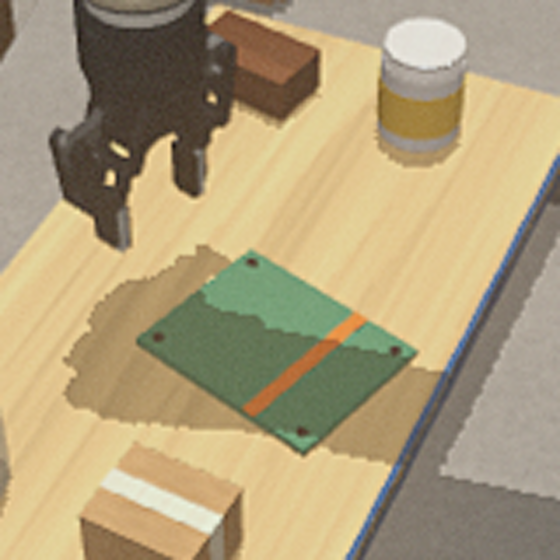

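Request:
carry_out(rows=[[0,0,0.02,0,0,0],[0,0,0.016,0,0,0],[0,0,0,0,0,0]])

```text
t: 2.65
position: [0.7208, -0.0655, 0.1084]
tool_rot: [0.004, 0.228, 0.974, 0.001]
force: [0.2, -0.0, 0.2]
width: 0.06
```

Request:
carry_out(rows=[[0,0,0.02,0,0,0],[0,0,0.012,0,0,0],[0,0,0,0,0,0]])

```text
t: 2.95
position: [0.7209, -0.0655, 0.1]
tool_rot: [0.005, 0.228, 0.974, 0.001]
force: [0.4, -0.4, 1.0]
width: 0.0603
```

```bash
python3 st.py 4 side
python3 - <<'E'
import cv2
w=cv2.imread("pics/side_4.png");cv2.imwrite("pics/s4c.png",cv2.resize(w[110:210,250:390],None,fx=5,fy=5,interpolation=cv2.INTER_CUBIC))
E
```

```text
2.95 [ 0.7209 -0.0655  0.1   ] R [[-0.896, 0.444, 0.009], [0.444, 0.896, -0.001], [-0.009, 0.003, -1.0]] yaw of tool x 153.65 w 0.060296439101609936 f [ 0.38 -0.35  1.01] q [ 0.2   0.66 -0.26  1.51  0.19  0.99  1.  ]
```

View pics/s4c.png

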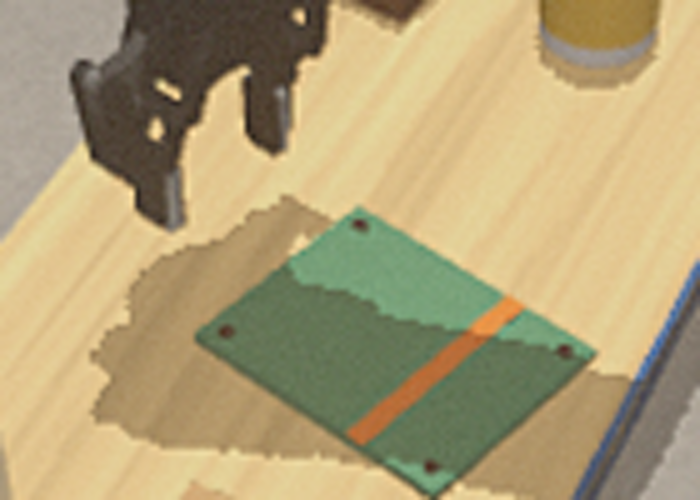

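Request:
carry_out(rows=[[0,0,0.008,0,0.003,0],[0,0,0.004,0,0,0],[0,0,0,0,0,0]])

```text
t: 3.3
position: [0.7212, -0.0656, 0.097]
tool_rot: [0.002, 0.228, 0.974, 0.001]
force: [-0.4, 0.8, -0.1]
width: 0.0601
```

```bash
python3 st.py 5
```

```text
3.3 [ 0.7212 -0.0656  0.097 ] R [[-0.896, 0.444, 0.004], [0.444, 0.896, 0.002], [-0.003, 0.004, -1.0]] yaw of tool x 153.65 w 0.060137618956526306 f [-0.37  0.84 -0.13] q [ 0.2   0.67 -0.26  1.5   0.19  0.99  1.  ]
```

Request:
carry_out(rows=[[0,0,0.008,0,0,0],[0,0,0,0,0,0]])

```text
t: 3.5
position: [0.7212, -0.0656, 0.0949]
tool_rot: [0.002, 0.228, 0.974, 0.001]
force: [-0.3, -0.3, -0.0]
width: 0.06
```

Request:
carry_out(rows=[[0,0,0.006,0,0,0],[0,0,0,0,0,0]])

```text
t: 3.7
position: [0.7213, -0.0656, 0.0933]
tool_rot: [0.002, 0.228, 0.974, 0.001]
force: [-0.0, -1.1, -0.5]
width: 0.0598
```

Request:
carry_out(rows=[[0,0,0.006,0,0,0],[0,0,0,0,0,0]])

```text
t: 3.9
position: [0.7213, -0.0656, 0.0917]
tool_rot: [0.002, 0.228, 0.974, 0.001]
force: [0.2, 0.3, -0.0]
width: 0.0597
```

Request:
carry_out(rows=[[0,0,0.005,0,0,0],[0,0,0,0,0,0]])

```text
t: 4.1
position: [0.7213, -0.0655, 0.0904]
tool_rot: [0.002, 0.228, 0.974, 0.001]
force: [-0.5, 0.5, -0.1]
width: 0.06
```

```bash
python3 st.py 6 side wrist
python3 - <<'E'
import cv2
w=cv2.imread("pics/side_6.png");cv2.imwrite("pics/s6c.png",cv2.resize(w[110:210,250:390],None,fx=5,fy=5,interpolation=cv2.INTER_CUBIC))
E
```

```text
4.1 [ 0.7213 -0.0655  0.0904] R [[-0.896, 0.444, 0.004], [0.444, 0.896, 0.002], [-0.003, 0.004, -1.0]] yaw of tool x 153.65 w 0.05996584547076378 f [-0.53  0.55 -0.1 ] q [ 0.2   0.67 -0.26  1.51  0.19  0.98  1.  ]
```

View pics/s6c.png

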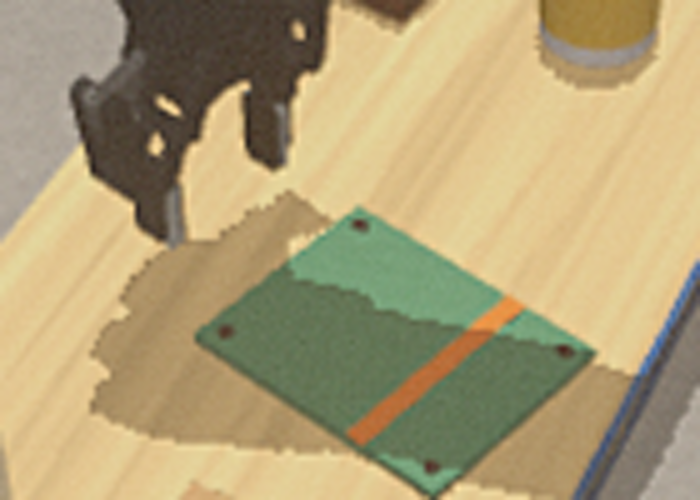

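View pics/wrist_6.png

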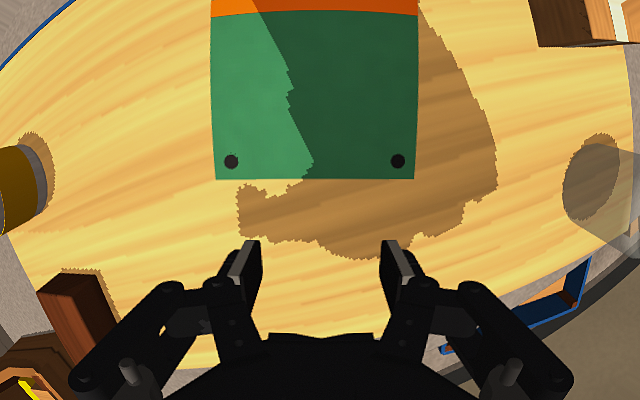

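Run:
```python
from h import *
D=manip.get_calibration("side");W=manip.get_calibration("wrist")
p=np.array([.7213,-.0655]);tx=np.array([-.896,.444]);ty=np.array([.444,.896])
for z in(.075,.08,.085,.09):
  print(z,[((proj(D,[*(p+.011*tx+s*ty),z])-[250,110])*5).round(0).tolist() for s in(.03,.041,-.03)],[proj(W,[*(p+.011*tx+s*ty),z],True).round(0).tolist() for s in(.03,-.03)])
```

```text
0.075 [[188.0, 295.0], [171.0, 308.0], [277.0, 226.0]] [[369.0, 212.0], [270.0, 212.0]]
0.08 [[187.0, 287.0], [170.0, 300.0], [277.0, 218.0]] [[371.0, 215.0], [268.0, 215.0]]
0.085 [[186.0, 279.0], [169.0, 292.0], [277.0, 210.0]] [[372.0, 218.0], [267.0, 218.0]]
0.09 [[186.0, 272.0], [168.0, 285.0], [276.0, 203.0]] [[373.0, 221.0], [265.0, 221.0]]
```

Run:
```python
from h import *
import cv2
D=manip.get_calibration("side");W=manip.get_calibration("wrist")
p=np.array([.7213,-.0655,.0904]);R=np.array([[-.896,.444,.004],[.444,.896,.002],[-.003,.004,-1]])
def tri(a,b):
  o1,d1=ray(D,(a[0]/5+250-.4,a[1]/5+110-.4),0);o2,d2=ray(W,b,1)
  s=np.linalg.lstsq(np.c_[d1,-d2],o2-o1,rcond=None)[0]
  x,y=o1+s[0]*d1,o2+s[1]*d2;print(x.round(4),y.round(4),"tool",(R.T@((x+y)/2-p)).round(4))
tri((181,243),(382,241));tri((287,165),(259,241))
w=cv2.imread("pics/wrist_6.png");cv2.imwrite("pics/w6c.png",cv2.resize(w[225:305,215:425],None,fx=3.8,fy=3.8,interpolation=cv2.INTER_CUBIC))
```

```text
[ 0.7267 -0.0336  0.1088] [ 0.728  -0.0338  0.1095] tool [ 0.0086  0.0312 -0.0186]
[ 0.6924 -0.0848  0.1183] [ 0.6972 -0.0848  0.1199] tool [ 0.0151 -0.029  -0.0289]
```

View pics/w6c.png

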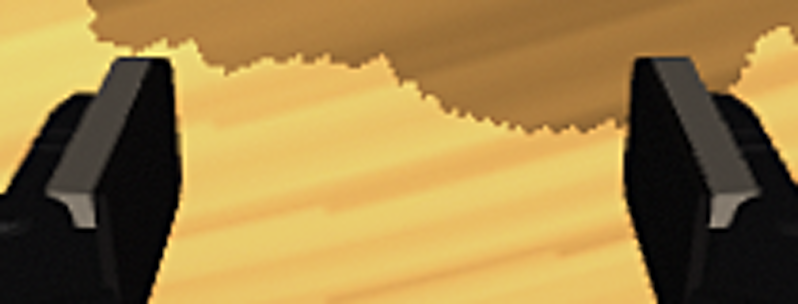

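Request:
carry_out(rows=[[0,0,0.012,0,0,0],[0,0,0.008,0,0,0],[0,0,0,0,0,0]])

```text
t: 4.5
position: [0.7216, -0.0655, 0.0853]
tool_rot: [0.002, 0.228, 0.974, 0.002]
force: [0.3, -0.1, -0.2]
width: 0.0601
```

```bash
python3 st.py 7 side scene wrist
python3 - <<'E'
import cv2
w=cv2.imread("pics/side_7.png");cv2.imwrite("pics/s7c.png",cv2.resize(w[110:190,250:350],None,fx=7,fy=7,interpolation=cv2.INTER_CUBIC))
w=cv2.imread("pics/scene_7.png");cv2.imwrite("pics/c7c.png",cv2.resize(w[140:240,220:370],None,fx=5,fy=5,interpolation=cv2.INTER_CUBIC))
E
```

```text
4.5 [ 0.7216 -0.0655  0.0853] R [[-0.896, 0.444, 0.005], [0.444, 0.896, 0.002], [-0.003, 0.004, -1.0]] yaw of tool x 153.65 w 0.06011436819288093 f [ 0.32 -0.14 -0.21] q [ 0.2   0.68 -0.26  1.51  0.19  0.97  1.  ]
```

View pics/s7c.png

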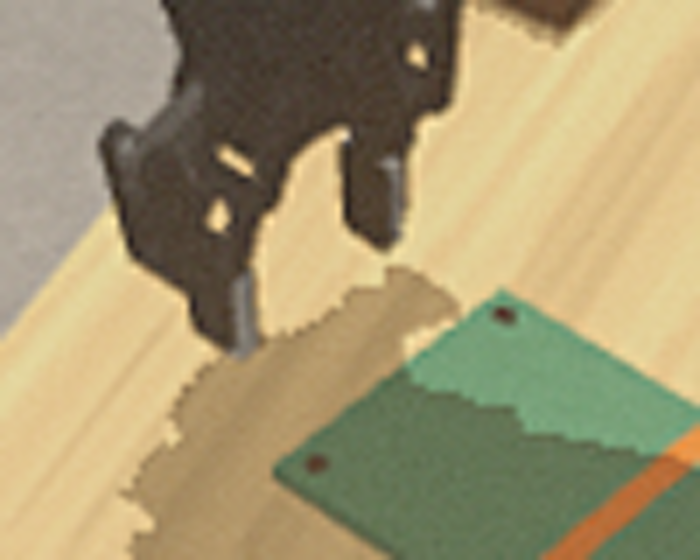

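View pics/c7c.png

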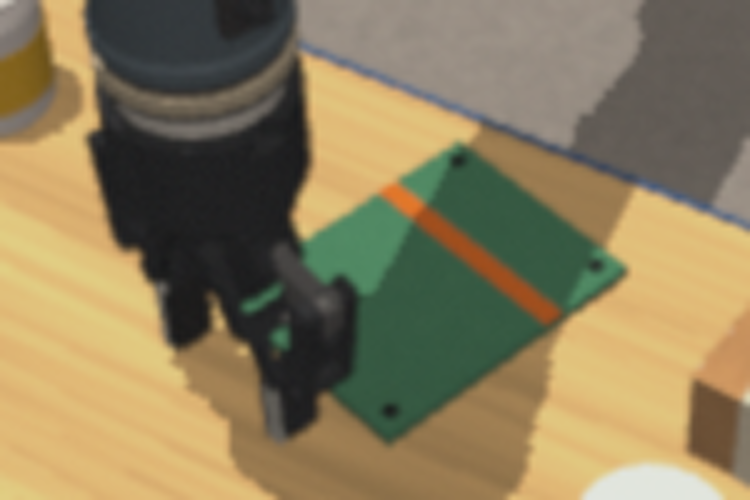

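Run:
```python
from h import *
D=manip.get_calibration("side");S=manip.get_calibration("scene")
s=manip.get_state();p=np.array(s["position"]);R=np.array([[-.896,.444,.005],[.444,.896,.002],[-.003,.004,-1]])
def tri(a,b):
  o1,d1=ray(D,(a[0]/7+250-.4,a[1]/7+110-.4),0);o2,d2=ray(S,(b[0]/5+220-.4,b[1]/5+140-.4),0)
  q=np.linalg.lstsq(np.c_[d1,-d2],o2-o1,rcond=None)[0]
  x,y=o1+q[0]*d1,o2+q[1]*d2;print(x.round(4),y.round(4),"tool",(R.T@((x+y)/2-p)).round(4))
tri((235,350),(290,430));tri((385,245),(190,345))
for tz in (0.017,0.01,0,-.01):
  print(tz,[[((proj(D,p+R@[sx,sy,tz])-[250,110])*7).round(),((proj(S,p+R@[sx,sy,tz])-[220,140])*5).round()] for sx,sy in((0,.035),(0,-.035))])
```

```text
[ 0.7345 -0.0367  0.0995] [ 0.734  -0.0378  0.1003] tool [ 0.0014  0.0309 -0.0141]
[ 0.703 -0.099  0.097] [ 0.7037 -0.0977  0.0958] tool [ 0.0019 -0.0375 -0.0109]
0.017 [[array([227., 418.]), array([298., 484.])], [array([373., 307.]), array([194., 389.])]]
0.01 [[array([226., 403.]), array([297., 474.])], [array([373., 292.]), array([192., 379.])]]
0 [[array([224., 381.]), array([295., 459.])], [array([372., 270.]), array([190., 364.])]]
-0.01 [[array([222., 359.]), array([294., 443.])], [array([371., 248.]), array([187., 348.])]]
```

Request:
carry_out(rows=[[0,0,0.016,0,0,0],[0,0,0.016,0,0,0],[0,0,0.012,0,0,0],[0,0,0,0,0,0]])

```text
t: 5.05
position: [0.7218, -0.0655, 0.0738]
tool_rot: [0.002, 0.228, 0.974, 0.002]
force: [-0.1, -0.1, 0.8]
width: 0.0598
```

```bash
python3 st.py 8 side scene wrist
python3 - <<'E'
import cv2
w=cv2.imread("pics/side_8.png");cv2.imwrite("pics/s8c.png",cv2.resize(w[110:190,250:350],None,fx=7,fy=7,interpolation=cv2.INTER_CUBIC))
w=cv2.imread("pics/scene_8.png");cv2.imwrite("pics/c8c.png",cv2.resize(w[140:240,220:370],None,fx=5,fy=5,interpolation=cv2.INTER_CUBIC))
E
```

```text
5.05 [ 0.7218 -0.0655  0.0738] R [[-0.896, 0.444, 0.005], [0.444, 0.896, 0.002], [-0.004, 0.004, -1.0]] yaw of tool x 153.65 w 0.05981885003284974 f [-0.1  -0.14  0.83] q [ 0.2   0.69 -0.26  1.52  0.2   0.95  0.99]
```

View pics/s8c.png

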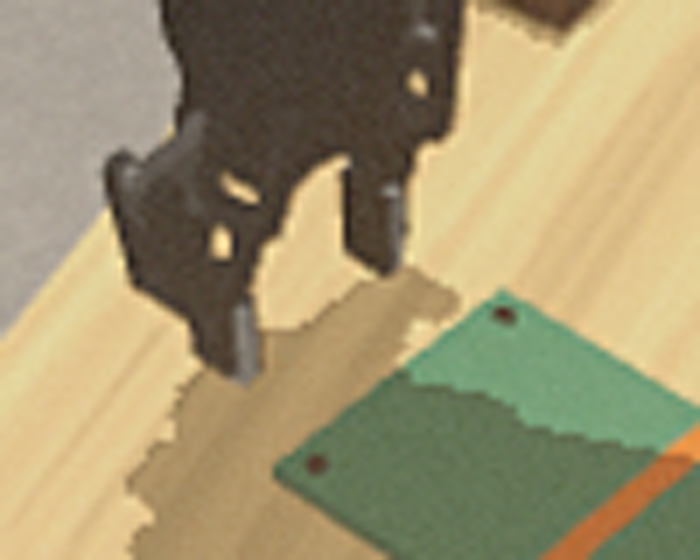

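View pics/wrist_8.png

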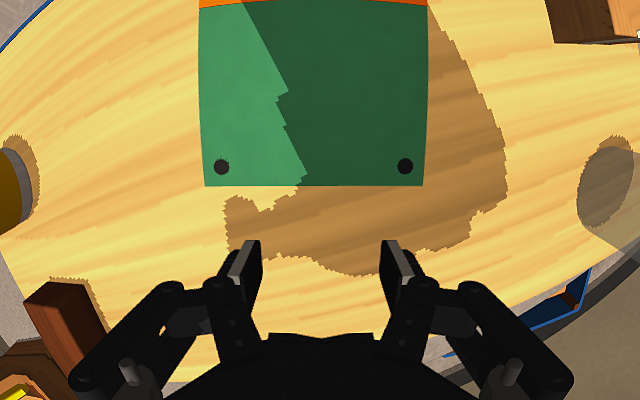

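Request:
carry_out(rows=[[0,0,0.008,0,0,0],[0,0,0,0,0,0]])

```text
t: 5.4
position: [0.7226, -0.0655, 0.0727]
tool_rot: [0.003, 0.228, 0.974, 0.002]
force: [-0.8, 0.2, -0.7]
width: 0.0603
```

Request:
carry_out(rows=[[0,0,0.005,0,0,0],[0,0,0,0,0,0]])

```text
t: 5.6
position: [0.7226, -0.0655, 0.0715]
tool_rot: [0.003, 0.228, 0.974, 0.002]
force: [0.8, -0.6, -0.1]
width: 0.06
```

Request:
carry_out(rows=[[0,0,0.005,0,0,0],[0,0,0,0,0,0]])

```text
t: 5.8
position: [0.7227, -0.0655, 0.0702]
tool_rot: [0.003, 0.228, 0.974, 0.002]
force: [0.5, 0.4, 1.1]
width: 0.0605
```

Request:
carry_out(rows=[[0,0,0.005,0,0,0],[0,0,0,0,0,0]])

```text
t: 6.0
position: [0.7227, -0.0655, 0.0688]
tool_rot: [0.003, 0.228, 0.974, 0.002]
force: [-0.4, -1.4, 0.8]
width: 0.0599
```

```bash
python3 st.py 9 side scene
python3 - <<'E'
import cv2
w=cv2.imread("pics/side_9.png");cv2.imwrite("pics/s9c.png",cv2.resize(w[120:180,260:340],None,fx=9,fy=9,interpolation=cv2.INTER_CUBIC))
w=cv2.imread("pics/scene_9.png");cv2.imwrite("pics/c9c.png",cv2.resize(w[170:250,240:340],None,fx=7,fy=7,interpolation=cv2.INTER_CUBIC))
E
```

```text
6.0 [ 0.7227 -0.0655  0.0688] R [[-0.896, 0.444, 0.007], [0.444, 0.896, 0.002], [-0.006, 0.005, -1.0]] yaw of tool x 153.64 w 0.05989777526571725 f [-0.39 -1.42  0.77] q [ 0.2   0.7  -0.26  1.52  0.2   0.94  0.99]
```

View pics/s9c.png

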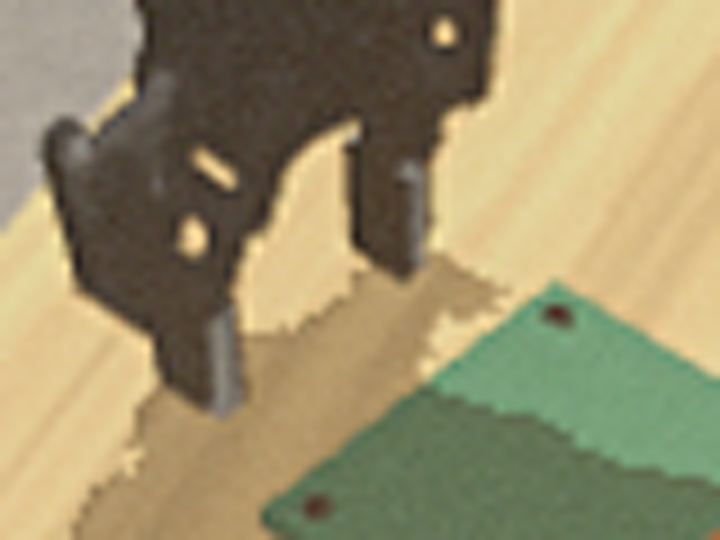

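View pics/c9c.png

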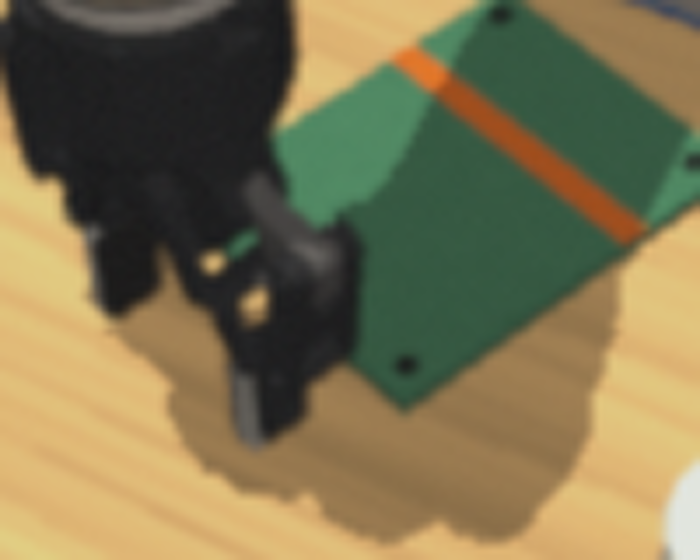

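Request:
carry_out(rows=[[0,0,0.005,0,0,0],[0,0,0,0,0,0]])

```text
t: 6.3
position: [0.7229, -0.0655, 0.0678]
tool_rot: [0.004, 0.228, 0.974, 0.002]
force: [0.1, 0.0, -0.4]
width: 0.0602
```

Request:
carry_out(rows=[[0,0,0.005,0,0,0],[0,0,0,0,0,0]])

```text
t: 6.5
position: [0.7229, -0.0654, 0.0664]
tool_rot: [0.004, 0.228, 0.974, 0.002]
force: [0.6, 0.3, 0.8]
width: 0.06
```

Run:
```python
from h import *
D=manip.get_calibration("side");S=manip.get_calibration("scene")
p=np.array([.7227,-.0655,0]);R=np.array([[-.896,.444,.007],[.444,.896,.002],[-.006,.005,-1]])
for z in(.08,.085,.09):
  for n,a in(("y+ front in",(.011,.03)),("y+ front out",(.011,.038)),("y+ back out",(-.011,.038)),("y+ back in",(-.011,.03)),("y- front in",(.011,-.03)),("y- front out",(.011,-.038)),("y- back in",(-.011,-.03))):
    P=p+R@[*a,0];P[2]=z
    print(z,n,((proj(D,P)-[260,120]+.4)*9).round(),((proj(S,P)-[240,170]+.4)*7).round())
```

```text
0.08 y+ front in [245. 429.] [294. 419.]
0.08 y+ front out [222. 446.] [312. 435.]
0.08 y+ back out [161. 405.] [254. 476.]
0.08 y+ back in [183. 389.] [236. 460.]
0.08 y- front in [407. 305.] [168. 306.]
0.08 y- front out [428. 289.] [151. 292.]
0.08 y- back in [345. 267.] [110. 344.]
0.085 y+ front in [244. 415.] [293. 409.]
0.085 y+ front out [221. 432.] [311. 424.]
0.085 y+ back out [159. 391.] [252. 465.]
0.085 y+ back in [182. 375.] [235. 449.]
0.085 y- front in [406. 291.] [166. 295.]
0.085 y- front out [428. 275.] [150. 281.]
0.085 y- back in [345. 253.] [108. 334.]
0.09 y+ front in [242. 401.] [292. 398.]
0.09 y+ front out [220. 418.] [310. 414.]
0.09 y+ back out [158. 377.] [251. 455.]
0.09 y+ back in [180. 360.] [234. 439.]
0.09 y- front in [406. 277.] [165. 285.]
0.09 y- front out [427. 261.] [148. 270.]
0.09 y- back in [344. 238.] [107. 323.]
```

Request:
carry_out(rows=[[0,0,0.006,0,0.003,0],[0,0,0.006,0,0,0],[0,0,0,0,0,0]])

```text
t: 6.8
position: [0.723, -0.0655, 0.0632]
tool_rot: [0.0, 0.228, 0.974, 0.003]
force: [-0.6, -0.5, -0.8]
width: 0.06
```

```bash
python3 st.py 10 side scene
python3 - <<'E'
import cv2
w=cv2.imread("pics/side_10.png");cv2.imwrite("pics/s10c.png",cv2.resize(w[120:180,260:340],None,fx=9,fy=9,interpolation=cv2.INTER_CUBIC))
w=cv2.imread("pics/scene_10.png");cv2.imwrite("pics/c10c.png",cv2.resize(w[170:250,240:340],None,fx=7,fy=7,interpolation=cv2.INTER_CUBIC))
E
```

```text
6.8 [ 0.723  -0.0655  0.0632] R [[-0.896, 0.444, 0.002], [0.444, 0.896, 0.005], [0.0, 0.005, -1.0]] yaw of tool x 153.64 w 0.059996014349820645 f [-0.58 -0.47 -0.8 ] q [ 0.2   0.71 -0.26  1.52  0.2   0.94  0.99]
```

View pics/s10c.png

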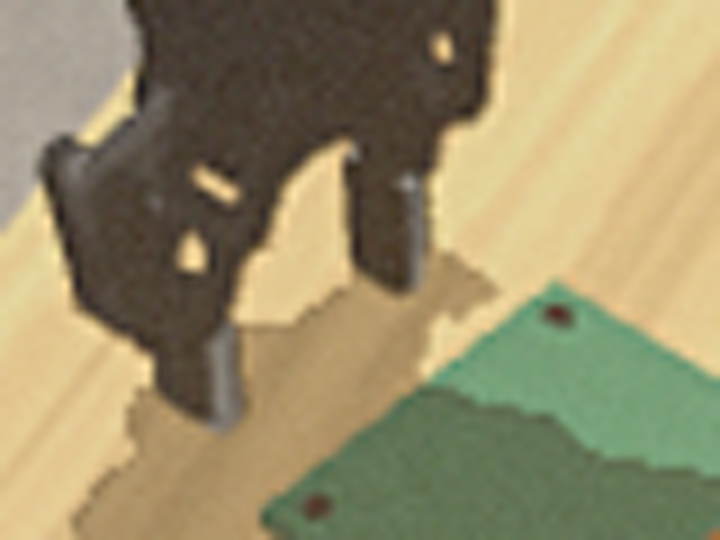

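View pics/c10c.png

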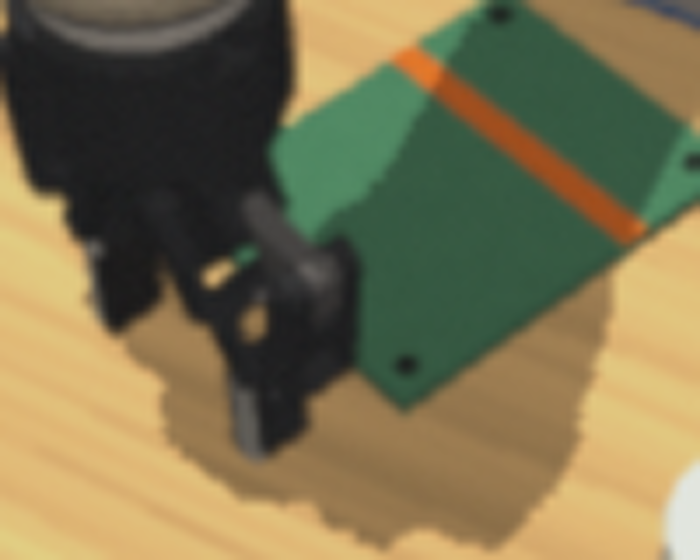

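Request:
carry_out(rows=[[0,0,0.005,0,0,0],[0,0,0,0,0,0]])

```text
t: 7.1
position: [0.7231, -0.0655, 0.0621]
tool_rot: [0.001, 0.228, 0.974, 0.003]
force: [0.1, -0.3, -1.2]
width: 0.0599
```

Request:
carry_out(rows=[[0,0,0.005,0,0,0],[0,0,0,0,0,0]])

```text
t: 7.3
position: [0.7236, -0.0655, 0.0615]
tool_rot: [0.001, 0.228, 0.974, 0.003]
force: [-0.5, 0.2, 0.6]
width: 0.0598
```

Request:
carry_out(rows=[[0,0,0.004,0,0,0],[0,0,0,0,0,0]])

```text
t: 7.5
position: [0.7238, -0.0655, 0.0615]
tool_rot: [0.001, 0.228, 0.974, 0.003]
force: [0.7, 0.3, 0.0]
width: 0.06
```

Request:
carry_out(rows=[[0,0,0.004,0,0,0],[0,0,0,0,0,0]])

```text
t: 7.7
position: [0.724, -0.0654, 0.0615]
tool_rot: [0.002, 0.228, 0.974, 0.003]
force: [-0.1, 0.4, -0.0]
width: 0.0601
```

```bash
python3 st.py 11 side scene
python3 - <<'E'
import cv2
from cell import manip
s=manip.get_state();print(s["joint_torque"],s["moment"],s["joint_positions"])
w=cv2.imread("pics/side_11.png");cv2.imwrite("pics/s11c.png",cv2.resize(w[120:180,260:340],None,fx=9,fy=9,interpolation=cv2.INTER_CUBIC))
w=cv2.imread("pics/scene_11.png");cv2.imwrite("pics/c11c.png",cv2.resize(w[170:250,240:340],None,fx=7,fy=7,interpolation=cv2.INTER_CUBIC))
E
```

```text
7.7 [ 0.724  -0.0654  0.0615] R [[-0.896, 0.444, 0.005], [0.444, 0.896, 0.004], [-0.002, 0.006, -1.0]] yaw of tool x 153.64 w 0.06007190029301397 f [-0.11  0.38 -0.03] q [ 0.2   0.71 -0.26  1.52  0.2   0.94  0.99]
[ 4.02279245e-02 -5.78151298e+01 -3.42876546e+00 -2.01074427e+01
 -6.95229362e-03 -1.87238893e-01  1.47747650e-02] [-0.04639236  0.08261907 -0.03896552] [ 0.19794404  0.70784559 -0.25638316  1.51931226  0.20081771  0.93608512
  0.99260547]
```

View pics/s11c.png

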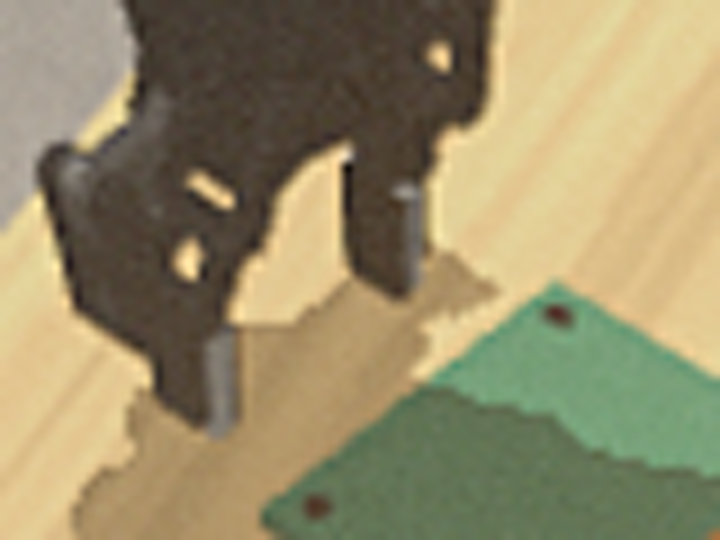

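View pics/c11c.png

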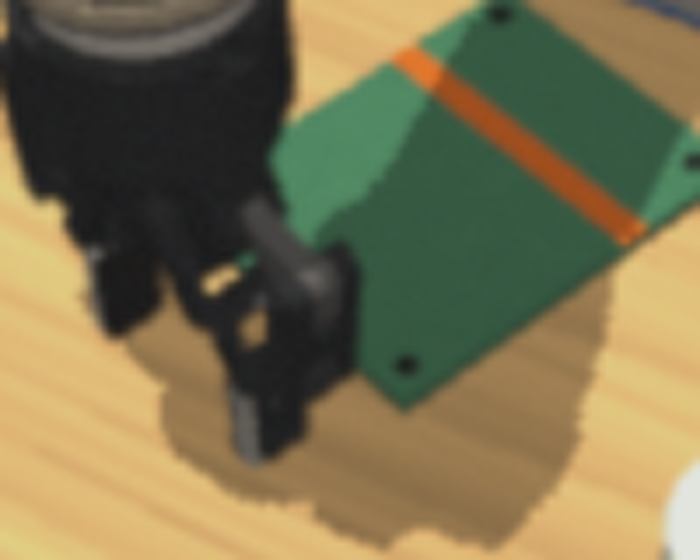

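View pics/side_11.png

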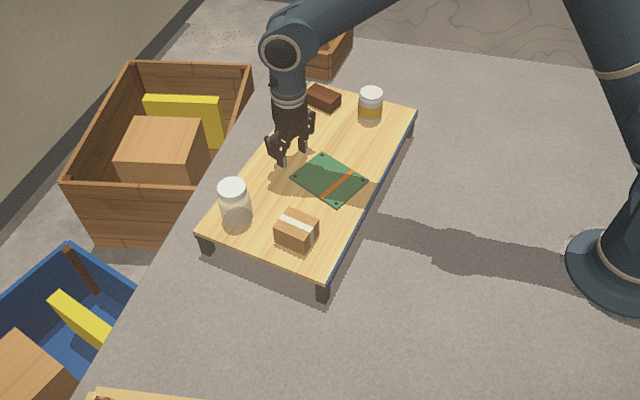

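Request:
carry_out(rows=[[0,0,0.014,0,0,0]])

```text
t: 7.9
position: [0.7241, -0.0655, 0.061]
tool_rot: [0.002, 0.228, 0.974, 0.002]
force: [-11.4, 1.1, 29.8]
width: 0.06
```

```bash
python3 st.py 12
```

```text
7.9 [ 0.7241 -0.0655  0.061 ] R [[-0.896, 0.445, 0.004], [0.445, 0.896, 0.003], [-0.002, 0.005, -1.0]] yaw of tool x 153.6 w 0.05999807069677988 f [-11.37   1.11  29.84] q [ 0.2   0.71 -0.26  1.52  0.2   0.94  0.99]
```

Request:
carry_out(rows=[[0,0,-0.01,0,0.002,0],[0,0,0,0,0,0]])

```text
t: 8.1
position: [0.7246, -0.0655, 0.0646]
tool_rot: [0.0, 0.228, 0.974, 0.003]
force: [0.2, 0.9, 0.4]
width: 0.06
```

```bash
python3 st.py 13 wrist
python3 - <<'E'
import cv2
w=cv2.imread("pics/wrist_13.png");cv2.imwrite("pics/w13c.png",cv2.resize(w[130:290,170:450],None,fx=2.8,fy=2.8,interpolation=cv2.INTER_CUBIC))
E
```

```text
8.1 [ 0.7246 -0.0655  0.0646] R [[-0.896, 0.445, 0.002], [0.445, 0.896, 0.005], [0.001, 0.005, -1.0]] yaw of tool x 153.6 w 0.06003219815225922 f [0.24 0.87 0.43] q [ 0.2   0.71 -0.26  1.51  0.2   0.95  0.99]
```

View pics/w13c.png

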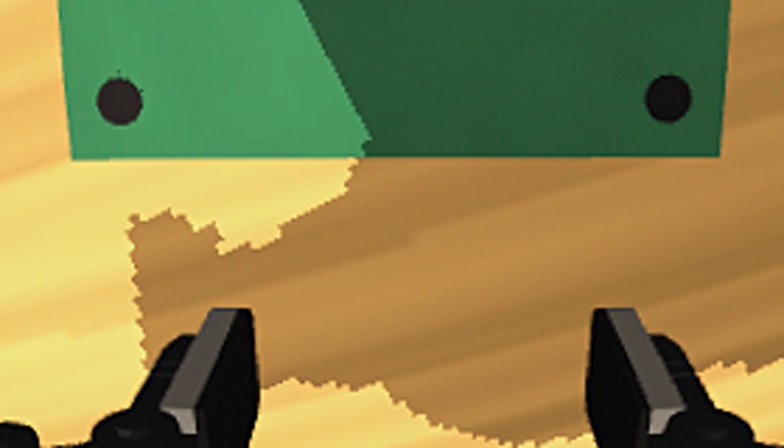

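Request:
carry_out(rows=[[0,-0.008,0.005,0,0,0.001],[0.02,-0.008,0,0,0,0],[0.02,0,0,0,0,0],[0.02,0,0,0,0,0],[0.02,0,0,0,0,0],[0,0,0,0,0,0]])

```text
t: 8.75
position: [0.703, -0.0604, 0.0614]
tool_rot: [0.0, 0.229, 0.973, 0.002]
force: [-0.2, -1.2, 1.7]
width: 0.0599
```

```bash
python3 st.py 14
```

```text
8.75 [ 0.703  -0.0604  0.0614] R [[-0.895, 0.446, 0.001], [0.446, 0.895, 0.004], [0.001, 0.005, -1.0]] yaw of tool x 153.49 w 0.05987484902535736 f [-0.18 -1.25  1.7 ] q [ 0.2   0.68 -0.26  1.58  0.2   0.91  0.98]
```

Request:
carry_out(rows=[[0,0,-0.008,0,0,0],[0.02,0,-0.002,0,0,0],[0.02,0.005,-0.002,0,0,-0.0087],[0.02,0.0058,-0.002,0,0,-0.0087],[0.02,0.0058,-0.002,0,0,-0.0087],[0.02,0.0058,-0.002,0,0,-0.0087],[0.02,0.0058,-0.002,0,0,-0.0087]])

```text
t: 9.45
position: [0.6769, -0.0403, 0.0661]
tool_rot: [0.001, 0.181, 0.983, 0.002]
force: [1.3, -0.5, 0.6]
width: 0.0599
```

```bash
python3 st.py 15 wrist scene
```

```text
9.45 [ 0.6769 -0.0403  0.0661] R [[-0.934, 0.357, 0.002], [0.357, 0.934, 0.004], [-0.0, 0.005, -1.0]] yaw of tool x 159.1 w 0.05991327585133751 f [ 1.3  -0.54  0.59] q [ 0.2   0.64 -0.29  1.65  0.22  0.89  1.03]
```

View pics/wrist_15.png

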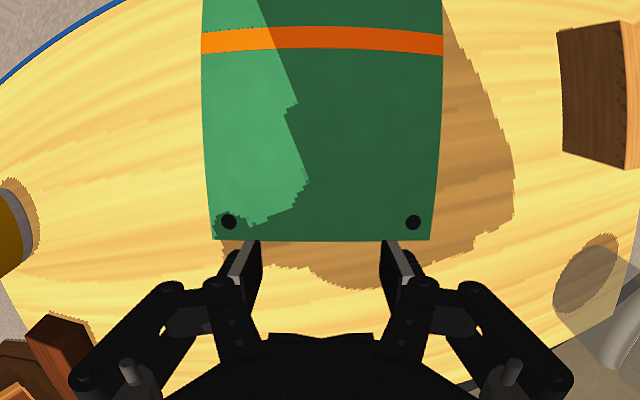

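View pics/scene_15.png

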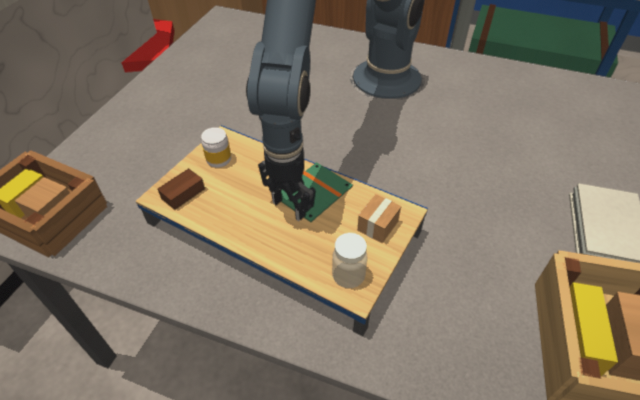

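Request:
carry_out(rows=[[-0.01,0,0,0,0,0],[0,0,0.01,0,0,0],[0,0,0,0,0,0]])

```text
t: 9.85
position: [0.6781, -0.0404, 0.0632]
tool_rot: [-0.001, 0.181, 0.983, 0.002]
force: [0.4, 0.1, 0.4]
width: 0.06
```

```bash
python3 st.py 16 wrist
python3 - <<'E'
from h import *
w=cv2.imread("pics/wrist_16.png");cv2.imwrite("pics/w16a.png",cv2.resize(w[0:270,180:470],None,fx=2.2,fy=2.2,interpolation=cv2.INTER_CUBIC))
E
```

```text
9.85 [ 0.6781 -0.0404  0.0632] R [[-0.934, 0.357, -0.001], [0.357, 0.934, 0.005], [0.003, 0.004, -1.0]] yaw of tool x 159.09 w 0.059996199682244844 f [0.44 0.14 0.41] q [ 0.2   0.65 -0.29  1.64  0.22  0.89  1.03]
```

View pics/w16a.png

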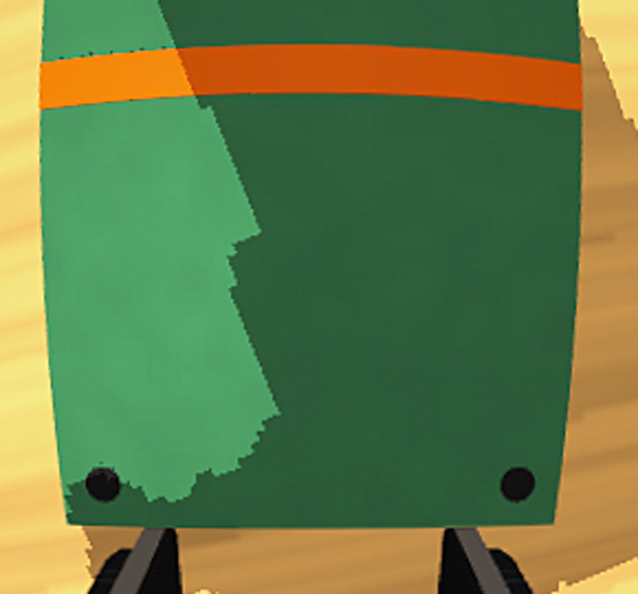

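Run:
```python
from h import *
W=manip.get_calibration("wrist")
k=lambda u,v:(u/2.2+180-.27,v/2.2-.27)
o=[(W,1,k(69,524),(.07,-.055)),(W,1,k(553,522),(.07,.055)),(W,1,k(40,87),(-.025,-.055)),(W,1,k(582,88),(-.025,.055))]
q,r=fit(o,.086,[.6,0,-.35]);print(q.round(4),np.degrees(q[2]).round(2),r.tolist())
sh=np.array([.6624,-.0631]);th=-.159
d=T(q,(-.025,0))-sh;print("stripe in shelf",np.cos(th)*d[0]+np.sin(th)*d[1]+.15, -np.sin(th)*d[0]+np.cos(th)*d[1])
w=cv2.imread("pics/wrist_16.png")
```

```text
[ 0.6024 -0.0106 -0.3645] -20.89 [[0.3, -0.3], [0.2, 0.0], [-0.5, -0.5], [0.1, 0.8]]
stripe in shelf 0.057954773893696535 0.04747222290027318
```

View pics/wrist_16.png

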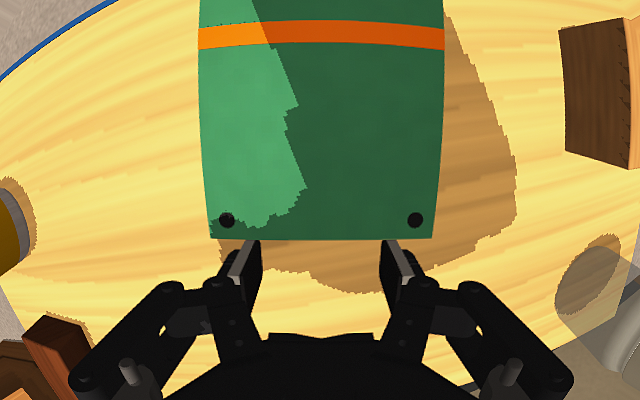

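Request:
carry_out(rows=[[0.02,0.0055,-0.0005,0,0,-0.0085],[0.02,0.0055,-0.0005,0,0,-0.0085],[0.02,0.0055,-0.0005,0,0,-0.0085],[0.02,0.0055,-0.0005,0,0,-0.0085]])

```text
t: 10.3
position: [0.6605, -0.0286, 0.0634]
tool_rot: [-0.001, 0.144, 0.99, 0.002]
force: [0.5, -0.3, -1.2]
width: 0.06
```

Request:
carry_out(rows=[[0.02,0.0055,-0.0005,0,0,-0.0085],[0.02,0.0055,-0.0005,0,0,-0.0085],[0.02,0.0055,-0.0005,0,0,-0.0085],[0,0,0,0,0,0]])

```text
t: 10.7
position: [0.6446, -0.0188, 0.0639]
tool_rot: [-0.001, 0.114, 0.993, 0.002]
force: [0.1, -0.6, -0.1]
width: 0.0603
```

```bash
python3 st.py 17 wrist side scene
python3 - <<'E'
from h import *
w=cv2.imread("pics/wrist_17.png");cv2.imwrite("pics/w17a.png",cv2.resize(w[0:270,180:470],None,fx=2.2,fy=2.2,interpolation=cv2.INTER_CUBIC))
w=cv2.imread("pics/side_17.png");cv2.imwrite("pics/s17.png",cv2.resize(w[100:240,270:430],None,fx=4,fy=4,interpolation=cv2.INTER_CUBIC))
E
```

```text
10.7 [ 0.6446 -0.0188  0.0639] R [[-0.974, 0.227, -0.002], [0.227, 0.974, 0.005], [0.003, 0.005, -1.0]] yaw of tool x 166.91 w 0.06034774784506693 f [ 0.14 -0.57 -0.09] q [ 0.2   0.6  -0.33  1.73  0.24  0.85  1.11]
```

View pics/w17a.png

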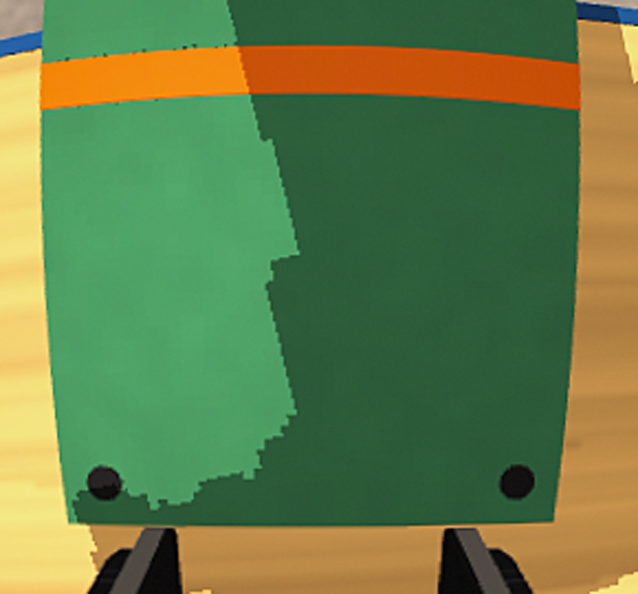

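View pics/s17.png

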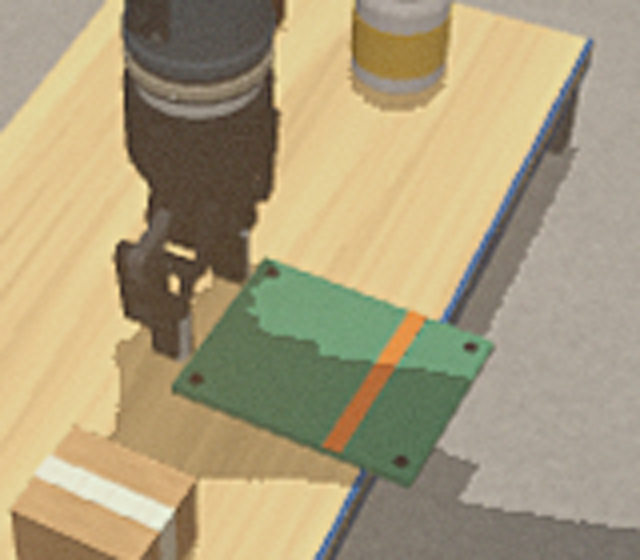

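```bash
cat > m.py <<'E'
from h import *
def meas(W,back,stripe,outer,inner,k):
    o=[(W,1,k(*back[0]),(.07,-.055)),(W,1,k(*back[1]),(.07,.055)),(W,1,k(*stripe[0]),(-.025,-.055)),(W,1,k(*stripe[1]),(-.025,.055))]
    q,r=fit(o,.086,[.6,0,-.2]);print("plate",q.round(4),np.degrees(q[2]).round(2),np.abs(r).max())
    for n,e in(("outer",outer),("inner",inner)):
        P=[px(W,k(*u),.08,True) for u in e]
        v=np.polyfit([p[1] for p in P],[p[0] for p in P],1);ang=-np.arctan(v[0]);s=T(q,(-.025,0))
        print(n,"edge yaw",np.degrees(ang).round(2),"stripe ahead-of-edge dist mm",((s[0]-np.polyval(v,s[1]))*np.cos(ang)*1000).round(2))
    th=-.159;d=T(q,(-.025,0))-np.array([.6624,-.0631]);print("vs shelf fit",(np.cos(th)*d[0]+np.sin(th)*d[1]+.15)*1000)
E
python3 - <<'E'
from m import *
w=cv2.imread("pics/wrist_17.png")
for n,a in(("L",w[0:50,100:215]),("R",w[0:50,430:545])): cv2.imwrite(f"pics/w17{n}.png",cv2.resize(a,None,fx=6,fy=6,interpolation=cv2.INTER_CUBIC))
E
```

```text
(no output)
```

View pics/w17L.png

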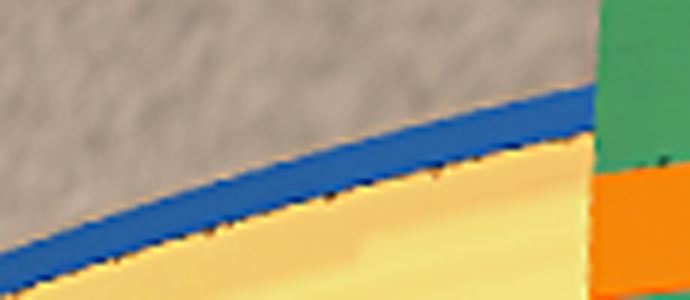

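View pics/w17R.png

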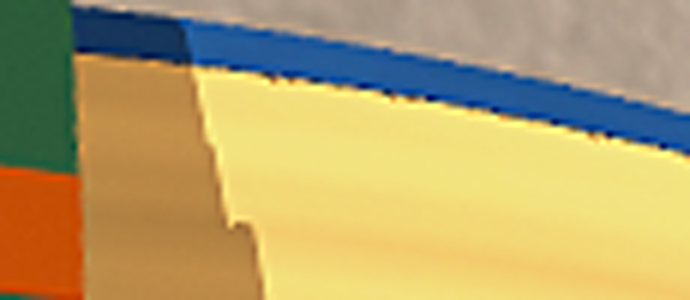

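Run:
```python
from m import *
W=manip.get_calibration("wrist")
f=lambda a,x,y:((x-a)*2.2+0+(a-180)*2.2,0)
k=lambda u,v:(u/2.2+180-.27,v/2.2-.27)
inv=lambda X,Y:((X-180)*2.2+.6-.9,(Y)*2.2+.6-.9)
L=lambda x,y:inv(100+x/6,y/6);Rr=lambda x,y:inv(430+x/6,y/6)
meas(W,[(69,523),(553,522)],[(41,87),(580,88)],[L(0,253),L(300,160),L(590,85),Rr(75,6),Rr(350,40),Rr(688,112)],[L(0,295),L(300,205),L(590,132),Rr(75,52),Rr(350,88),Rr(688,155)],k)
```

```text
plate [ 0.5664 -0.     -0.2299] -13.17 0.6
outer edge yaw -9.62 stripe ahead-of-edge dist mm 18.81
inner edge yaw -9.7 stripe ahead-of-edge dist mm 14.57
vs shelf fit 20.245048350191087
```

Request:
carry_out(rows=[[0.02,0.0058,0.0005,0,0,-0.0092],[0.02,0.0058,0,0,0,-0.0092],[0.016,0.0045,0,0,0,-0.007],[0,0,0,0,0,0]])

```text
t: 11.25
position: [0.6327, -0.0125, 0.0641]
tool_rot: [0.0, 0.086, 0.996, 0.002]
force: [0.3, 0.5, 0.5]
width: 0.0599
```

```bash
python3 st.py 18 wrist
python3 - <<'E'
from h import *
w=cv2.imread("pics/wrist_18.png");cv2.imwrite("pics/w18a.png",cv2.resize(w[0:270,180:470],None,fx=2.2,fy=2.2,interpolation=cv2.INTER_CUBIC))
cv2.imwrite("pics/w18L.png",cv2.resize(w[0:70,90:220],None,fx=6,fy=6,interpolation=cv2.INTER_CUBIC))
cv2.imwrite("pics/w18R.png",cv2.resize(w[0:70,420:550],None,fx=6,fy=6,interpolation=cv2.INTER_CUBIC))
E
```

```text
11.25 [ 0.6327 -0.0125  0.0641] R [[-0.985, 0.172, 0.001], [0.172, 0.985, 0.005], [-0.0, 0.005, -1.0]] yaw of tool x 170.08 w 0.059938842976123174 f [0.31 0.49 0.52] q [ 0.2   0.59 -0.35  1.76  0.25  0.84  1.14]
```

View pics/w18a.png

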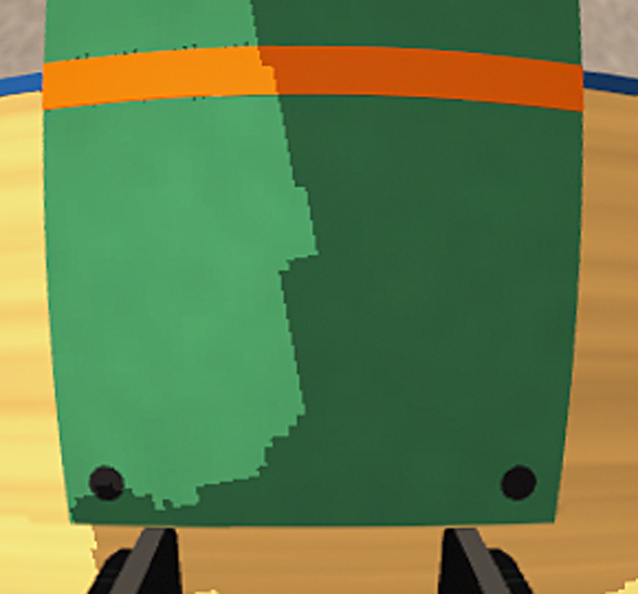

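View pics/w18L.png

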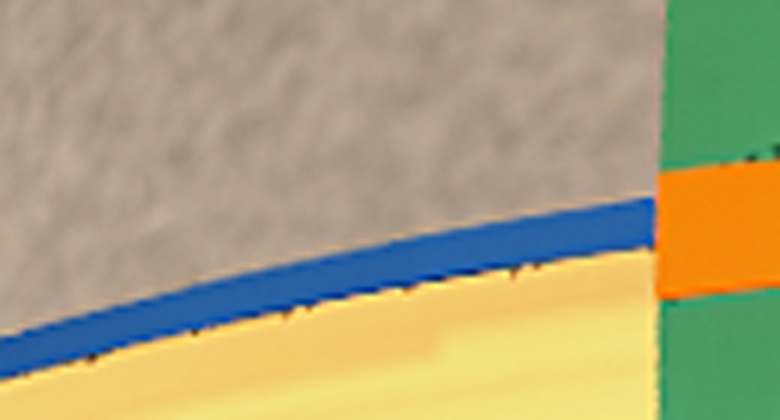

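View pics/w18R.png

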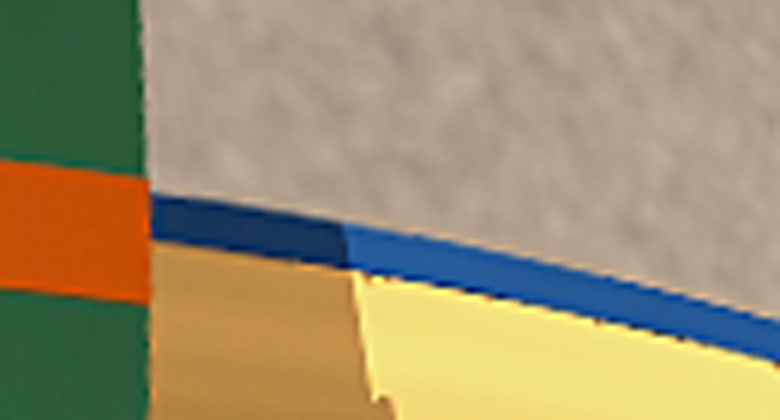

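Run:
```python
from m import *
W=manip.get_calibration("wrist")
k=lambda u,v:(u-.4,v-.4)
a=lambda u,v:(u/2.2+180,v/2.2)
L=lambda x,y:(90+x/6,y/6);Rr=lambda x,y:(420+x/6,y/6)
meas(W,[a(71,523),a(555,522)],[L(658,236),Rr(149,241)],[L(0,337),L(300,258),L(655,197),Rr(150,193),Rr(350,224),Rr(780,322)],[L(0,378),L(300,308),L(655,247),Rr(150,240),Rr(350,268),Rr(780,366)],k)
```

```text
plate [ 0.5529  0.0028 -0.1739] -9.97 0.6
outer edge yaw -9.67 stripe ahead-of-edge dist mm 5.68
inner edge yaw -9.64 stripe ahead-of-edge dist mm 1.54
vs shelf fit 6.499566196029788
```

Run:
```python
import cv2
w=cv2.imread("pics/wrist0.png")
cv2.imwrite("pics/w0b.png",cv2.resize(w[80:200,470:540],None,fx=5,fy=5,interpolation=cv2.INTER_CUBIC))
cv2.imwrite("pics/w0f.png",cv2.resize(w[80:200,165:235],None,fx=5,fy=5,interpolation=cv2.INTER_CUBIC))
```

```text
(no output)
```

View pics/w0b.png

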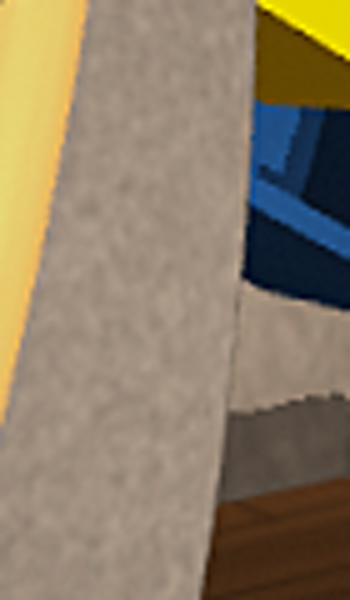

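View pics/w0f.png

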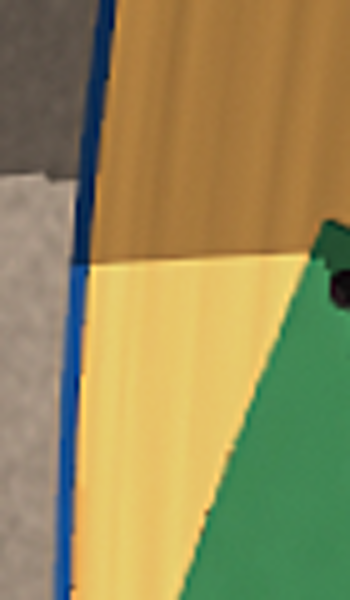

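Run:
```python
from h import *
W={'fx':309.70691628693146,'fy':309.70691628693146,'cx':320.4311815991323,'cy':195.34414754334713,'rvec':np.array([-2.84715682e+00,-1.29498126e-04,3.84354287e-03]),'tvec':np.array([-0.67366153,-0.03770174,0.38163824])}
for th in(-9.1,-9.6):
  c,s=np.cos(np.radians(th)),np.sin(np.radians(th))
  f=lambda u,v:np.dot(px(W,(u-.4,v-.4),.08,1),[c,s])
  B=[f(470+80/5,80+60/5),f(470+50/5,80+220/5),f(470+5/5,80+410/5)]
  O=[f(165+104/5,80+20/5),f(165+76/5,80+230/5),f(165+58/5,80+560/5)]
  I=[f(165+120/5,80+20/5),f(165+92/5,80+230/5),f(165+74/5,80+560/5)]
  print(th,np.mean(B)-np.mean(O),np.mean(B)-np.mean(I),np.round(B,4),np.round(O,4),np.round(I,4))
```

```text
-9.1 0.3016525162803002 0.2979190180005008 [0.8176 0.8175 0.8168] [0.5169 0.5153 0.5148] [0.5205 0.519  0.5187]
-9.6 0.3011257773308127 0.2973958311471516 [0.8156 0.8158 0.8154] [0.5152 0.5141 0.5142] [0.5188 0.5178 0.5181]
```

Request:
carry_out(rows=[[0.01,0.002,0,0,0,-0.003],[0.01,0,0,0,0,0],[0,0,0,0,0,0]])

```text
t: 11.6
position: [0.6281, -0.0113, 0.0642]
tool_rot: [0.001, 0.083, 0.997, 0.002]
force: [0.9, 0.7, -0.3]
width: 0.0598
```

```bash
python3 st.py 19 wrist
python3 - <<'E'
from h import *
w=cv2.imread("pics/wrist_19.png");cv2.imwrite("pics/w19a.png",cv2.resize(w[0:270,180:470],None,fx=2.2,fy=2.2,interpolation=cv2.INTER_CUBIC))
cv2.imwrite("pics/w19L.png",cv2.resize(w[0:70,90:220],None,fx=6,fy=6,interpolation=cv2.INTER_CUBIC))
cv2.imwrite("pics/w19R.png",cv2.resize(w[0:70,420:550],None,fx=6,fy=6,interpolation=cv2.INTER_CUBIC))
E
```

```text
11.6 [ 0.6281 -0.0113  0.0642] R [[-0.986, 0.166, 0.002], [0.166, 0.986, 0.005], [-0.001, 0.005, -1.0]] yaw of tool x 170.42 w 0.05983746084062104 f [ 0.91  0.69 -0.3 ] q [ 0.2   0.58 -0.35  1.77  0.25  0.83  1.14]
```

View pics/w19a.png

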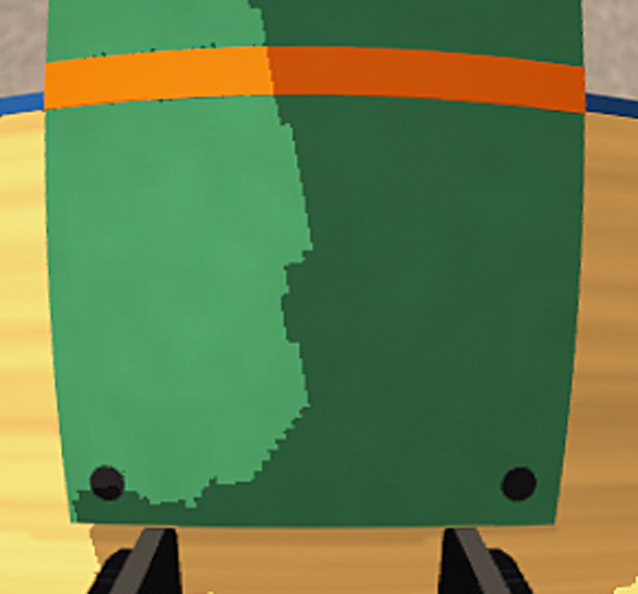

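View pics/w19L.png

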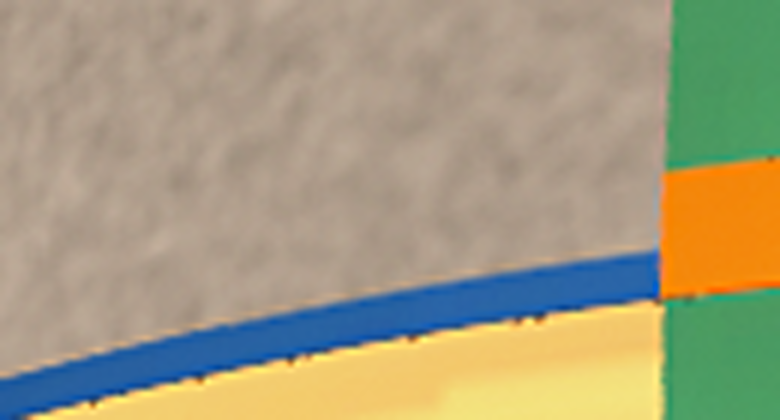

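View pics/w19R.png

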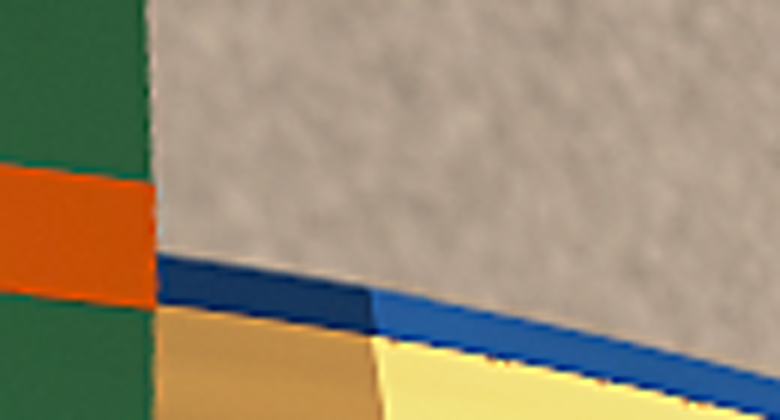

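Run:
```python
from m import *
W=manip.get_calibration("wrist")
k=lambda u,v:(u-.4,v-.4)
a=lambda u,v:(u/2.2+180,v/2.2)
L=lambda x,y:(90+x/6,y/6);Rr=lambda x,y:(420+x/6,y/6)
meas(W,[a(71,523),a(555,523)],[L(663,235),Rr(155,246)],[L(0,379),L(300,304),L(658,249),Rr(158,254),Rr(372,289),Rr(780,379)],[L(30,415),L(300,353),L(658,299),Rr(158,304),Rr(372,336),Rr(780,416)],k)
```

```text
plate [ 0.5483  0.0038 -0.171 ] -9.8 0.7
outer edge yaw -9.66 stripe ahead-of-edge dist mm 1.05
inner edge yaw -9.55 stripe ahead-of-edge dist mm -3.04
vs shelf fit 1.7867722846396927
```

Request:
carry_out(rows=[[-0.04,0,0,0,0,0],[-0.06,0,0,0,0,0],[-0.02,0,-0.1,0,0,0],[0,0,-0.15,0,0,0],[0,0,-0.15,0,0,0],[-0.05,0,-0.15,0,0,0],[0,0,0,0,0,0]])

```text
t: 12.35
position: [0.6727, -0.0201, 0.204]
tool_rot: [-0.003, 0.084, 0.996, 0.003]
force: [0.7, -0.4, 0.9]
width: 0.0599
```

```bash
python3 st.py 20 wrist side scene
python3 - <<'E'
from h import *
w=cv2.imread("pics/wrist_20.png");cv2.imwrite("pics/w20.png",cv2.resize(w[0:200,180:460],None,fx=2.8,fy=2.8,interpolation=cv2.INTER_CUBIC))
w=cv2.imread("pics/side_20.png");cv2.imwrite("pics/s20.png",cv2.resize(w[140:260,310:430],None,fx=5,fy=5,interpolation=cv2.INTER_CUBIC))
w=cv2.imread("pics/scene_20.png");cv2.imwrite("pics/c20.png",cv2.resize(w[130:250,270:400],None,fx=5,fy=5,interpolation=cv2.INTER_CUBIC))
E
```

```text
12.35 [ 0.6727 -0.0201  0.204 ] R [[-0.986, 0.167, -0.006], [0.167, 0.986, 0.006], [0.007, 0.004, -1.0]] yaw of tool x 170.4 w 0.059861673950541476 f [ 0.74 -0.38  0.85] q [ 0.23  0.51 -0.37  1.53  0.19  1.14  1.22]
```

View pics/w20.png

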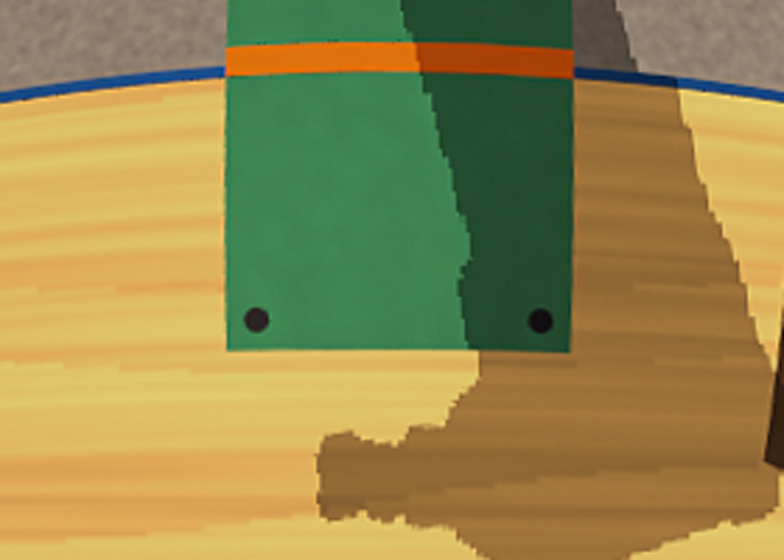

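View pics/s20.png

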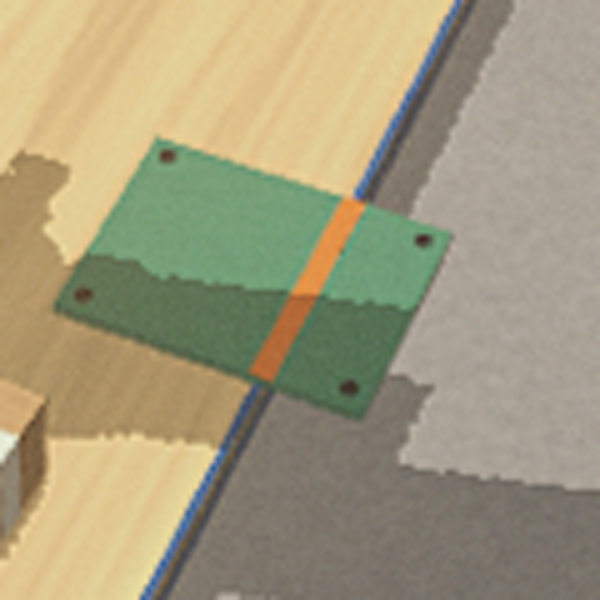

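View pics/c20.png

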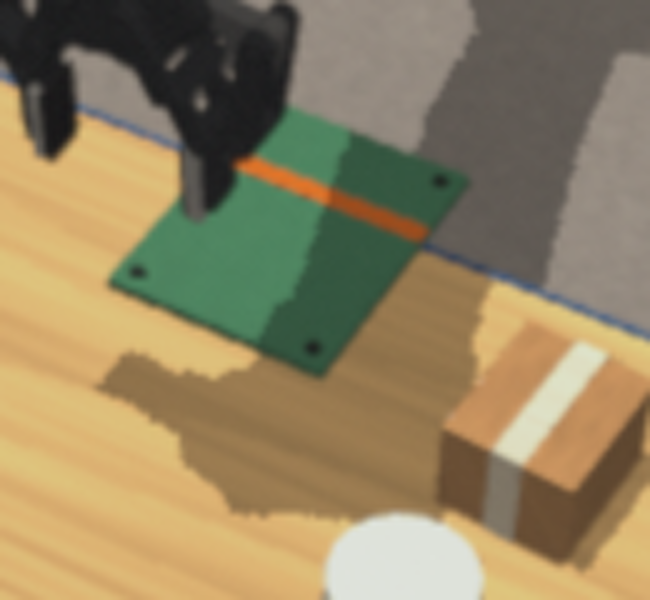

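View pics/side_20.png

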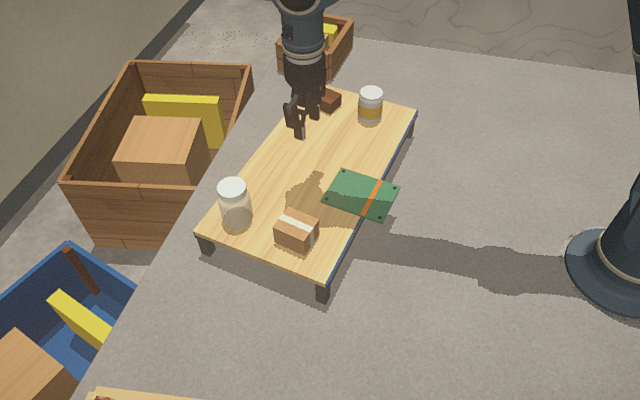

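Run:
```python
from m import *
D=manip.get_calibration("side");W=manip.get_calibration("wrist")
def cmp(c,f,st,ed):
    P=[px(c,u,.08,f) for u in ed];v=np.polyfit([p[1] for p in P],[p[0] for p in P],1);a=-np.arctan(v[0])
    for u in st:
        s=px(c,u,.086,f);print(((s[0]-np.polyval(v,s[1]))*np.cos(a)*1000).round(2),end=" ")
    print("edge yaw",np.degrees(a).round(2))
k=lambda u,v:(u/5+310-.4,v/5+140-.4)
cmp(D,0,[k(354,201),k(262,378)],[k(466,0),k(415,100),k(367,190),k(263,392),k(210,495),k(155,598)])
k=lambda u,v:(u/2.8+180-.3,v/2.8-.3)
cmp(W,1,[k(227,62),k(573,64)],[k(0,90),k(110,75),k(225,65),k(575,67),k(680,77),k(784,91)])
```

```text
1.7 1.54 edge yaw -9.43
0.92 1.01 edge yaw -9.71
```

```bash
python3 -c "
from cell import manip
print(manip.sign_off())"
```

```text
the job is handed in; nothing more can be done
None
```

The plate now overhangs the shelf's front edge with its orange stripe on the edge and parallel to it. I handed the job in at about 12.5 s.

I set the two fingertips behind the plate's rear edge and slid it about 82 mm along a gentle arc. This turned it by about 16° to line up with the shelf, flat on the board throughout. I then backed the gripper off and raised it clear of everything.

**Final checks, after the gripper was clear:**
- **Stripe position:** the wrist camera puts the stripe's centreline 0.9–1.0 mm inside the outer rim of the blue edging, and the side camera puts it 1.5–1.7 mm inside.
- **Alignment:** the two ends of the stripe agree to within 0.2 mm in both views, so it lies straight along the edge. The plate's yaw was about −9.8° against −9.4° to −9.7° for the edge.
- **Other objects:** the jar, carton, offcut and tin look unmoved in the pictures. I did not measure them again.

**What disagreed:**
- **Tip height:** with the fingers 60 mm apart, the tips stood about 19 mm behind the reported TCP, not 17 mm ahead of it. I found the shelf by touching it lightly with the fingertips (a brief 30 N) behind the plate, then lifted off.
- **Shelf fit:** a first, coarser fit from the scene and side cameras put the stripe about 1.8 mm inside the edge and the shelf's yaw at −9.1°.
- **Edge definition:** I took the outer rim of the blue edging as the edge, because it matches the 300 mm depth best (about 301 mm measured, against about 298 mm to the inner line).

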